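Find the jar with the brass weights and park it under the small shelf

TASK

One of the three frosted jars holds the brass kitchen weights, the other two only spare corks; they look alike, so feel which is the heavy one and stand it on the cork mat under the little shelf, near the middle of the shelf's width and pushed back until it touches the stop rail. Leave the two light jars standing where they were, keep all jars upright throughout, and leave the molcajete, spoon rest and egg ring alone.

Things in the scene. Friction and masses are not known exactly. Their poses are not given: they have to be found in the camera images.
- jar_a: one of three identical corked jars of opaque frosted glass: 58 mm in diameter, glass body 75 mm tall, cork stopper 44 mm in diameter standing 12 mm above it (87 mm in all). Origin: centre of the underside; z up. Contents hidden: a jar with only a few corks weighs about 0.24 kg in all, the jar with the brass weights 0.5 to 0.75 kg
- jar_b: one of three identical corked jars of opaque frosted glass: 58 mm in diameter, glass body 75 mm tall, cork stopper 44 mm in diameter standing 12 mm above it (87 mm in all). Origin: centre of the underside; z up. Contents hidden: a jar with only a few corks weighs about 0.24 kg in all, the jar with the brass weights 0.5 to 0.75 kg
- jar_c: one of three identical corked jars of opaque frosted glass: 58 mm in diameter, glass body 75 mm tall, cork stopper 44 mm in diameter standing 12 mm above it (87 mm in all). Origin: centre of the underside; z up. Contents hidden: a jar with only a few corks weighs about 0.24 kg in all, the jar with the brass weights 0.5 to 0.75 kg
- shelf: small fixed wooden shelf, open on its -x side, which faces the jars (to the robot's right). Origin: on the work surface at the front face of the stop rail, middle of the width; +x to the back, y along the width, z up. Cork mat 8 mm thick from x = -110 to 0 mm, 160 mm wide. Stop rail x = 0 to 18 mm, 250 mm wide, 36 mm tall. A jar touching the rail has its axis at x = -29 mm
- board_edge (a point): middle of the lower front edge of the shelf's top board, 158 mm above the work surface and 47 mm in front of the rail's face. Board 250 mm wide, 12 mm thick, 65 mm deep, on two 16 mm legs at the rail's ends; three small pots up to 55 mm tall stand on it. A vertical gripper does not fit under it
- molcajete: dark basalt bowl on three legs, 136 mm in diameter, 77 mm tall; origin at the centre of its underside; a bystander
- spoon_rest: green ceramic spoon rest, round dish 88 mm in diameter and 14 mm tall with a 45 mm tongue along its +x; origin under the dish's centre; a bystander
- egg_ring: steel egg ring 84 mm in diameter, 22 mm tall, with a small upright handle on its +x side; origin at the centre of its underside; a bystander

How it is judged:
At the end, for the whole second after the job is handed in: The heavy jar (bearing on the shelf unit with over 4 N) stands upright (0.1 rad) and still on the cork mat, within 6 mm of the stop rail and 50 mm of the middle of the shelf; the other two jars stand upright and still within 50 mm of where they started (((contact force between jar_a and shelf above 4 N and x of jar_a in the frame of shelf between -0.035 and -0.022 m and y of jar_a in the frame of shelf between -0.05 and 0.05 m and z of jar_a in the frame of shelf between 0.004 and 0.014 m and angle between each of jar_a, jar_b, jar_c's own z axis and vertical below 0.1 rad and linear speed of each of jar_a, jar_b, jar_c below 0.02 m/s and distance of each of jar_b, jar_c from where it was at the start of the episode below 0.05 m) or (contact force between jar_b and shelf above 4 N and x of jar_b in the frame of shelf between -0.035 and -0.022 m and y of jar_b in the frame of shelf between -0.05 and 0.05 m and z of jar_b in the frame of shelf between 0.004 and 0.014 m and angle between each of jar_a, jar_b, jar_c's own z axis and vertical below 0.1 rad and linear speed of each of jar_a, jar_b, jar_c below 0.02 m/s and distance of each of jar_a, jar_c from where it was at the start of the episode below 0.05 m) or (contact force between jar_c and shelf above 4 N and x of jar_c in the frame of shelf between -0.035 and -0.022 m and y of jar_c in the frame of shelf between -0.05 and 0.05 m and z of jar_c in the frame of shelf between 0.004 and 0.014 m and angle between each of jar_a, jar_b, jar_c's own z axis and vertical below 0.1 rad and linear speed of each of jar_a, jar_b, jar_c below 0.02 m/s and distance of each of jar_a, jar_b from where it was at the start of the episode below 0.05 m))); the robot touches nothing.
It fails at once if a jar is tipped more than about 35 degrees (angle between any of jar_a, jar_b, jar_c's own z axis and vertical above 0.6 rad).
It fails at once if the molcajete, spoon rest or egg ring is moved by more than 20 mm (distance of any of molcajete, spoon_rest, egg_ring from where it was at the start of the episode above 0.02 m).
It also fails if it takes over 72 s, if anything falls off the work surface, if the arm or the gripper's body presses on something with over 40 N, if the wrist force passes 120 N, or if a joint passes its speed limit or range.

ROBOT

A 6-joint arm with a two-finger parallel gripper is mounted at the origin on the work surface. World frame = base frame: x ahead of the robot, y to its left, z up, the work surface at z = 0. Lengths are in m, angles in rad, forces in N, time in s.
With the tool pointing down it reaches from about 0.275 to 0.75 m from the base axis. Payload 10.2 kg.
Tool frame: the origin (TCP) lies midway between the tips of the shut fingers; the grasp point (between the pads) lies 19 mm behind it (env.grip_point_offset is the distance from the TCP to the grasp point, in m); x points along the fingers, y is the direction in which the jaws open and shut, and the axes are right-handed (so a half turn about x gives the same grasp; the last joint's range is limited). The gripper opens to 85 mm and grips with 20 to 120 N. Pads are 22 mm wide; open, the fingers measure 114 mm over their backs; the gripper's body (76 mm by 85 mm) begins 54 mm behind the grasp point. The pads swing forward as they close: fully open they stand 13 mm farther back than shut.
Start: joints at [1.063, 0.313, 1.498, -0, 1.331, -0.223], TCP at [0.148, 0.504, 0.231] pointing down, gripper open.
Joint ranges: [-2.94, 2.94], [-0.97, 2.17], [0.19, 2.56], [-1.23, 4.37], [0.02, 3.11], [-2.88, 2.88]. Speed limits (rad/s): [2.39, 2.39, 3.01, 3.14, 3.14, 3.14].

INTERFACE

Orientations are given as a rotation vector (axis times angle).
In Python, from bench import env, imaging gives the robot as it stands. The module is installed in compiled form; this text tells all that it offers.
- The arm moves only by the tool servo_tool, never from a script. Its argument "increments" is a list of rows, each an object of numbers: "gripper": the opening, from 0 (shut) to 1 (fully open); "dx", "dy", "dz": the shift along the tool's x, y, z in units of 25 mm (1.0 is 25 mm); "twist": the turn about the tool's x in units of 6 degrees (1.0 is 6 degrees). In form: [{"gripper": .., "dx": .., "dy": .., "dz": .., "twist": ..}, ...]. A call has 1 to 20 rows; each row shifts and turns the commanded pose from where the row before left it, along the tool's axes as they then stand; what a row does not reach is not made up. A row lasts 1/12 s, in which the tool goes at most 41.7 mm and 7.16 degrees, less where a joint would pass 70% of its speed; a pose out of reach is approached as far as the arm can. A call is refused whole if a number of a shift passes 1 or a number of a turn 1, either way. A call with a gripper value outside its range is refused whole. The fingers move at their own pace and stop on an object; the grip force is fixed at half the most. Time passes only in rows, so rows that do not move let the fingers close. It gives the time, the measured TCP pose, the force and the opening at its end, in the units of the state.
- env.get_obs(): the state, without advancing time (a new reading comes with each control period).
- imaging.snapshot(name): name is "scene" or "top"; returns (picture, depth): 400x640x3 uint8, red, green, blue; 400x640 float32, m along the optical axis (not along the pixel's ray), 0 where there is no reading.
- imaging.camera_params(name): a dict with "intrinsics" (3x3 intrinsics, pixels), "R" (3x3) and "t" (3): a world point X has camera coordinates R X + t. Camera axes: x right, y down, z forward; pixel columns grow to the right and rows downward; lengths in m; the calibration is good to about 2 mm. A picture is of the moment at which its call begins. camera_params takes no time and is no camera call.
- env.hand_in(): hands the job in, once; it reports no verdict.
The state is a dict: "time": time; "joint_pos": joint angles; "joint_vel": joint speeds; "effort": joint torques, N m; "position": TCP position; "tool_rot": TCP orientation; "force": force on the tool from outside, world axes, zero at the start; "moment": the same for the moment, N m; "opening": finger opening in m.
Only numpy, scipy, OpenCV 4.12 (cv2) and the standard library are available. Lean on these libraries where they do the work, as an engineer would, in place of code of your own. Each camera call takes 0.05 s, during which the arm holds its last target. There are 200 camera calls.

## Working session

There is one attempt and no reset: what is moved stays moved. The work goes in short steps, Python scripts to look and compute and a tool call to move; the robot and the scene stay as the last step left them, time stands still between calls to the robot, and variables do not carry over. Pictures are saved under pics/ and viewed, and the job is handed in when it is done.

Besides the shell and the picture viewer there is one more tool, called after "Call:" by a JSON object that holds its "op" and its "data", one argument or row to a line. servo_tool: Moves the arm, as the interface text tells. Its arguments: {"type":"object","properties":{"increments":{"type":"array","items":{"type":"object","properties":{"gripper":{"type":"number"},"dx":{"type":"number"},"dy":{"type":"number"},"dz":{"type":"number"},"twist":{"type":"number"}}}}},"required":["increments"]}

```bash
mkdir -p pics; python3 - <<'E'
from bench import env, imaging
import cv2,numpy as np
for n in("scene","top"):
    p,d=imaging.snapshot(n); cv2.imwrite(f"pics/{n}0.png",p[:,:,::-1]); np.save(f"pics/{n}0.npy",d)
    c=imaging.camera_params(n); print(n,c["intrinsics"].tolist(),np.round(c["R"],3).tolist(),np.round(-c["R"].T@c["t"],3))
o=env.get_obs(); print({k:np.round(v,3).tolist() for k,v in o.items()}, env.grip_point_offset)
E
```

```text
scene [[364.7373274058762, 0.0, 322.3850871118882], [0.0, 364.7373274058762, 189.5449244137862], [0.0, 0.0, 1.0]] [[-0.268, 0.963, 0.018], [0.744, 0.219, -0.632], [-0.612, -0.156, -0.775]] [1.124 0.127 0.858]
top [[422.2411124993325, 0.0, 323.11316872334305], [0.0, 422.2411124993325, 204.137057409651], [0.0, 0.0, 1.0]] [[-0.003, -1.0, -0.012], [-0.992, 0.005, -0.125], [0.125, 0.012, -0.992]] [ 0.403 -0.034  1.138]
{'time': 0.1, 'joint_pos': [1.063, 0.313, 1.498, 0.0, 1.331, -0.223], 'joint_vel': [-0.002, -0.003, -0.002, -0.0, 0.001, -0.001], 'effort': [0.003, -41.29, -26.014, -0.0, 0.003, -0.0], 'position': [0.147, 0.504, 0.231], 'tool_rot': [0.223, 1.56, -0.224], 'force': [-0.243, 1.04, 0.137], 'moment': [0.044, 0.026, 0.012], 'opening': 0.085} 0.0187
```

View pics/scene0.png

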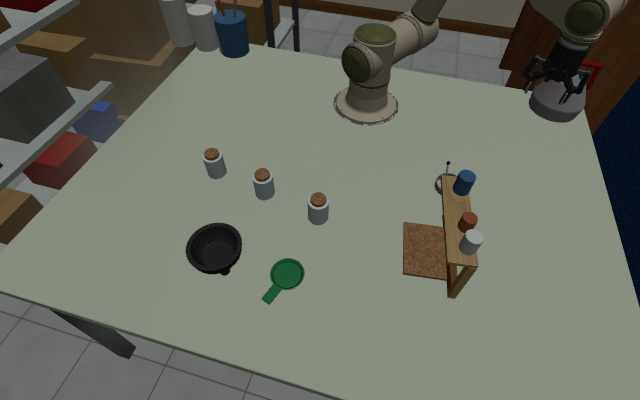

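View pics/top0.png

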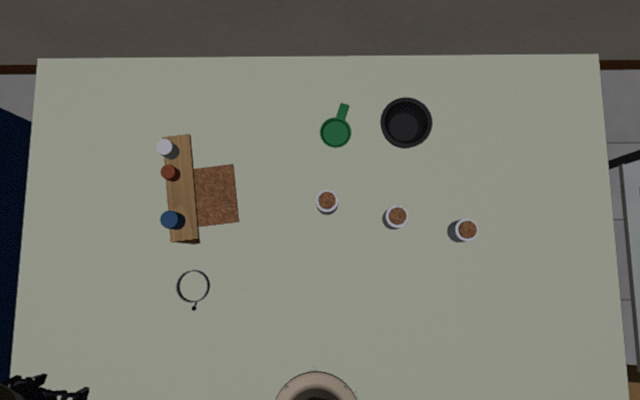

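The scene view has the corks at about (212,155), (262,175) and (318,200). The top view has them at about (327,200), (397,215) and (467,230). The shelf with its mat is near top (195,195). The egg ring is at top (193,286), the spoon rest at (336,132) and the molcajete at (406,122).

```bash
cat > h.py <<'E'
from bench import env, imaging
import cv2,numpy as np
from scipy.spatial.transform import Rotation as Ro
C={n:imaging.camera_params(n) for n in("scene","top")}
def ray(n,uv):
    c=C[n]; d=c["R"].T@np.linalg.solve(c["intrinsics"],[uv[0],uv[1],1]); return -c["R"].T@c["t"],d
def plane(n,uv,z):
    o,d=ray(n,uv); return o+d*(z-o[2])/d[2]
def tri(a,b):
    (o,d),(p,e)=ray("scene",a),ray("top",b)
    s=np.linalg.lstsq(np.c_[d,-e],p-o,rcond=None)[0]; A,B=o+d*s[0],p+e*s[1]
    return (A+B)/2,np.linalg.norm(A-B)
def proj(n,X):
    c=C[n]; q=c["intrinsics"]@(c["R"]@np.asarray(X)+c["t"]); return q[:2]/q[2]
def brown(img):  # BGR -> blobs of cork/wood colour
    h=cv2.cvtColor(img,cv2.COLOR_BGR2HSV); m=cv2.inRange(h,(4,90,50),(20,255,255))
    k,l,s,c=cv2.connectedComponentsWithStats(m); return m,[(s[i],c[i].round(1)) for i in range(1,k) if s[i][4]>60]
E
python3 - <<'E'
from h import *
I={n:cv2.imread(f"pics/{n}0.png") for n in C}
B={}
for n in C:
    m,b=brown(I[n]); B[n]=b
    for s,c in b:
        if n=="top" or (s[1]>130): print(n,s.tolist(),c)
R=Ro.from_rotvec(env.get_obs()["tool_rot"]).as_matrix(); print(R.round(3))
big=cv2.resize(I["scene"][150:320,390:500],None,fx=5,fy=3.5,interpolation=2); 
cv2.imwrite("pics/sc_shelf.png",cv2.resize(I["scene"][150:310,390:500],None,fx=3.7,fy=3.7,interpolation=2))
cv2.imwrite("pics/tp_shelf.png",cv2.resize(I["top"][125:315,150:250],None,fx=3.1,fy=3.1,interpolation=2))
a=cv2.imread("pics/sc_shelf.png");b=cv2.imread("pics/tp_shelf.png");H=592
f=lambda q:cv2.copyMakeBorder(q,0,H-q.shape[0]+0,0,0,0) if q.shape[0]<=H else q[:H]
cv2.imwrite("pics/shelf2.png",np.hstack([f(a),f(b)]))
E
```

```text
scene [204, 148, 15, 12, 139] [211.1 153.6]
scene [33, 154, 46, 36, 537] [ 59.9 173.5]
scene [255, 168, 14, 13, 150] [261.6 174.2]
scene [403, 175, 75, 123, 4576] [441.  241.1]
scene [0, 188, 43, 56, 1493] [ 15.2 212.1]
scene [311, 193, 15, 14, 171] [317.9 199.2]
top [161, 135, 77, 107, 4673] [198.2 192. ]
top [319, 192, 16, 16, 198] [326.5 199.8]
top [389, 208, 17, 16, 204] [397.2 215.6]
top [459, 221, 17, 17, 217] [467.1 229.1]
top [629, 381, 11, 19, 193] [634.1 390.3]
[[-0.001  0.281  0.96 ]
 [-0.001  0.96  -0.281]
 [-1.    -0.001 -0.   ]]
```

View pics/shelf2.png

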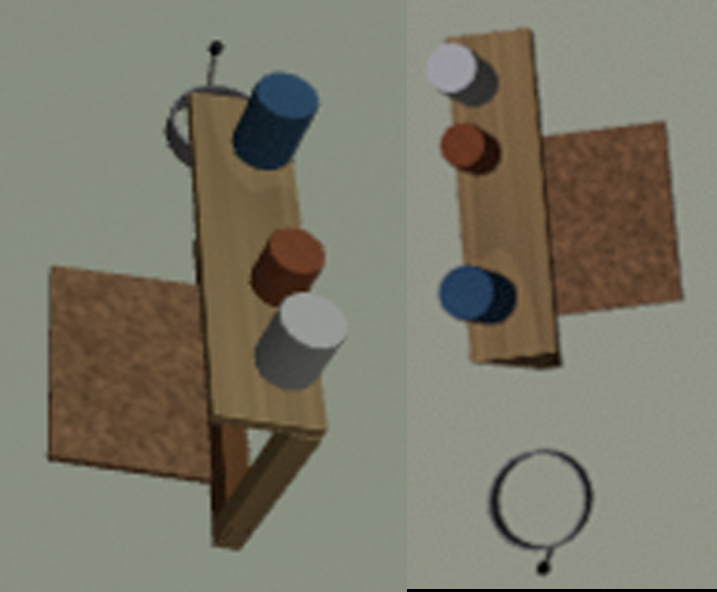

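```bash
python3 - <<'E'
from h import *
S=lambda x,y:(390+(x+.5)/3.7-.5,150+(y+.5)/3.7-.5); T=lambda x,y:(150+(x-407+.5)/3.1-.5,125+(y+.5)/3.1-.5)
P={}
for k,a,b in [("mat+x",S(49,459),T(666,122)),("mat-x",S(51,267),T(682,298)),("bd+x",S(211,415),T(529,30)),("bd-x",S(190,95),T(556,355))]:
    P[k],e=tri(a,b); print(k,P[k].round(4),round(e,4))
for a,b in [((317.9,199.2),(326.5,199.8)),((261.6,174.2),(397.2,215.6)),((211.1,153.6),(467.1,229.1))]:
    p,e=tri(a,b); print("jar",p.round(4),round(e,4))
m=plane("top",T(666,122),.008);n=plane("top",T(682,298),.008); u=(m-n)[:2]; print("mat width",np.linalg.norm(u)); u/=np.linalg.norm(u)
v=np.array([-u[1],u[0]]); print("shelf x dir",v,np.degrees(np.arctan2(*v[::-1])))
mid=(m+n)[:2]/2; print("mat front mid",mid,"origin",mid+.11*v)
b=(plane("top",T(529,30),.17)+plane("top",T(556,355),.17))[:2]/2; print("board mid",b,"origin",b+.047*v, np.linalg.norm(P["bd+x"]-P["bd-x"]))
print("egg",plane("top",(193,286),.01))
E
```

```text
mat+x [0.6584 0.2269 0.0033] 0.0004
mat-x [0.5015 0.2074 0.0083] 0.0012
bd+x [0.6942 0.295  0.1671] 0.0022
bd-x [0.4457 0.2667 0.1646] 0.0019
jar [ 0.5473 -0.0305  0.0825] 0.0017
jar [ 0.5066 -0.2076  0.0828] 0.002
jar [ 0.4722 -0.3807  0.0819] 0.0021
mat width 0.1569627189610353
shelf x dir [-0.11217081  0.99368894] 96.44046851947931
mat front mid [0.57942018 0.21683817] origin [0.56708139 0.32614396]
board mid [0.56934237 0.28057212] origin [0.56407034 0.3272755 ] 0.25013696859847
egg [0.32917358 0.32382815 0.01      ]
```

The three jar positions, mat width (157 mm), board length (250 mm) and heights agree with the text. First I turn the jaws to lie along the shelf's width.

Call:
{"op": "servo_tool", "data": {
  "increments": [
    {"twist": 0.93,"gripper": 1},
    {"twist": 0.93,"gripper": 1},
    {"twist": 0.93,"gripper": 1},
    {"twist": 0.93,"gripper": 1},
    {"twist": 0.93,"gripper": 1},
    {"twist": 0.93,"gripper": 1},
    {"twist": 0.93,"gripper": 1},
    {"twist": 0.93,"gripper": 1},
    {"twist": 0.93,"gripper": 1},
    {"twist": 0.93,"gripper": 1},
    {"twist": 0.95,"gripper": 1},
    {"twist": 0.95,"gripper": 1}
  ]
}}

```text
schema error: expected keys gripper, dx, dy, dz, twist
```

```bash
cat >> h.py <<'E'
O=np.array([.5655,.3267]);V=np.array([-.1122,.9937]);U=np.array([V[1],-V[0]])
J=[(.5473,-.0305),(.5066,-.2076),(.4722,-.3807)]
def go(x,y,z):
    o=env.get_obs(); R=Ro.from_rotvec(o["tool_rot"]).as_matrix()
    d=R.T@(np.array([x,y,z])-o["position"])/.025
    print("t",round(o["time"],2),"pos",o["position"].round(4),"yaw",np.degrees(np.arctan2(R[1,1],R[0,1])).round(2),"F",o["force"].round(2),"need",d.round(2),"rows>=",round(np.abs(d).max(),1))
E
python3 -c "
from h import *
go(*J[0],.18)"
```

```text
t 0.1 pos [0.1474 0.5037 0.2308] yaw 73.68 F [-0.24  1.04  0.14] need [  2.04 -16.01  21.36] rows>= 21.4
```

Call:
{"op": "servo_tool", "data": {
  "increments": [
    {"gripper": 1,"dx": 0,"dy": 0,"dz": 0,"twist": 0.93},
    {"gripper": 1,"dx": 0,"dy": 0,"dz": 0,"twist": 0.93},
    {"gripper": 1,"dx": 0,"dy": 0,"dz": 0,"twist": 0.93},
    {"gripper": 1,"dx": 0,"dy": 0,"dz": 0,"twist": 0.93},
    {"gripper": 1,"dx": 0,"dy": 0,"dz": 0,"twist": 0.93},
    {"gripper": 1,"dx": 0,"dy": 0,"dz": 0,"twist": 0.93},
    {"gripper": 1,"dx": 0,"dy": 0,"dz": 0,"twist": 0.93},
    {"gripper": 1,"dx": 0,"dy": 0,"dz": 0,"twist": 0.93},
    {"gripper": 1,"dx": 0,"dy": 0,"dz": 0,"twist": 0.93},
    {"gripper": 1,"dx": 0,"dy": 0,"dz": 0,"twist": 0.93},
    {"gripper": 1,"dx": 0,"dy": 0,"dz": 0,"twist": 0.95},
    {"gripper": 1,"dx": 0,"dy": 0,"dz": 0,"twist": 0.95}
  ]
}}

```text
time: 1.1
position: [0.1474, 0.5037, 0.2309]
tool_rot: [1.128, 1.258, -1.13]
force: [-0.7, 0.6, -0.3]
opening: 0.0858
```

```bash
python3 -c "
from h import *
go(*J[0],.18)"
```

```text
t 1.1 pos [0.1474 0.5037 0.2309] yaw 6.2 F [-0.75  0.64 -0.34] need [ 2.05 13.59 22.97] rows>= 23.0
```

Call:
{"op": "servo_tool", "data": {
  "increments": [
    {"gripper": 1,"dx": 0,"dy": 0.58,"dz": 0.98,"twist": 0},
    {"gripper": 1,"dx": 0,"dy": 0.58,"dz": 0.98,"twist": 0},
    {"gripper": 1,"dx": 0,"dy": 0.58,"dz": 0.98,"twist": 0},
    {"gripper": 1,"dx": 0,"dy": 0.58,"dz": 0.98,"twist": 0},
    {"gripper": 1,"dx": 0,"dy": 0.58,"dz": 0.98,"twist": 0},
    {"gripper": 1,"dx": 0,"dy": 0.58,"dz": 0.98,"twist": 0},
    {"gripper": 1,"dx": 0,"dy": 0.58,"dz": 0.98,"twist": 0},
    {"gripper": 1,"dx": 0,"dy": 0.58,"dz": 0.98,"twist": 0},
    {"gripper": 1,"dx": 0,"dy": 0.58,"dz": 0.98,"twist": 0},
    {"gripper": 1,"dx": 0,"dy": 0.58,"dz": 0.98,"twist": 0},
    {"gripper": 1,"dx": 0,"dy": 0.58,"dz": 0.98,"twist": 0},
    {"gripper": 1,"dx": 0,"dy": 0.58,"dz": 0.98,"twist": 0},
    {"gripper": 1,"dx": 0,"dy": 0.58,"dz": 0.98,"twist": 0},
    {"gripper": 1,"dx": 0,"dy": 0.58,"dz": 0.98,"twist": 0},
    {"gripper": 1,"dx": 0,"dy": 0.58,"dz": 0.98,"twist": 0},
    {"gripper": 1,"dx": 0,"dy": 0.58,"dz": 0.98,"twist": 0},
    {"gripper": 1,"dx": 0,"dy": 0.58,"dz": 0.98,"twist": 0},
    {"gripper": 1,"dx": 0.5,"dy": 0.58,"dz": 0.98,"twist": 0},
    {"gripper": 1,"dx": 0.5,"dy": 0.58,"dz": 0.98,"twist": 0},
    {"gripper": 1,"dx": 0.5,"dy": 0.58,"dz": 0.98,"twist": 0}
  ]
}}

```text
time: 2.77
position: [0.4915, 0.0484, 0.1931]
tool_rot: [1.126, 1.261, -1.126]
force: [0.0, 1.0, -0.3]
opening: 0.0854
```

```bash
python3 -c "
from h import *
go(*J[0],.18)"
```

```text
t 2.77 pos [0.4915 0.0484 0.1931] yaw 6.47 F [ 0.03  0.97 -0.28] need [0.52 1.86 3.39] rows>= 3.4
```

Call:
{"op": "servo_tool", "data": {
  "increments": [
    {"gripper": 1,"dx": 0.1,"dy": 0.46,"dz": 0.85,"twist": 0},
    {"gripper": 1,"dx": 0.1,"dy": 0.46,"dz": 0.85,"twist": 0},
    {"gripper": 1,"dx": 0.1,"dy": 0.46,"dz": 0.85,"twist": 0},
    {"gripper": 1,"dx": 0.1,"dy": 0.46,"dz": 0.85,"twist": 0},
    {"gripper": 1,"dx": 0,"dy": 0,"dz": 0,"twist": 0},
    {"gripper": 1,"dx": 0,"dy": 0,"dz": 0,"twist": 0}
  ]
}}

```text
time: 3.27
position: [0.5462, -0.0301, 0.1831]
tool_rot: [1.126, 1.261, -1.127]
force: [-0.3, -0.1, 1.0]
opening: 0.085
```

```bash
python3 - <<'E'
from h import *
go(*J[0],.03)
p,_=imaging.snapshot("scene"); cv2.imwrite("pics/s1.png",cv2.resize(p[90:270,200:420,::-1],None,fx=3,fy=3))
E
```

```text
t 3.27 pos [ 0.5462 -0.0301  0.1831] yaw 6.4 F [-0.3  -0.07  1.01] need [6.12 0.05 0.03] rows>= 6.1
```

View pics/s1.png

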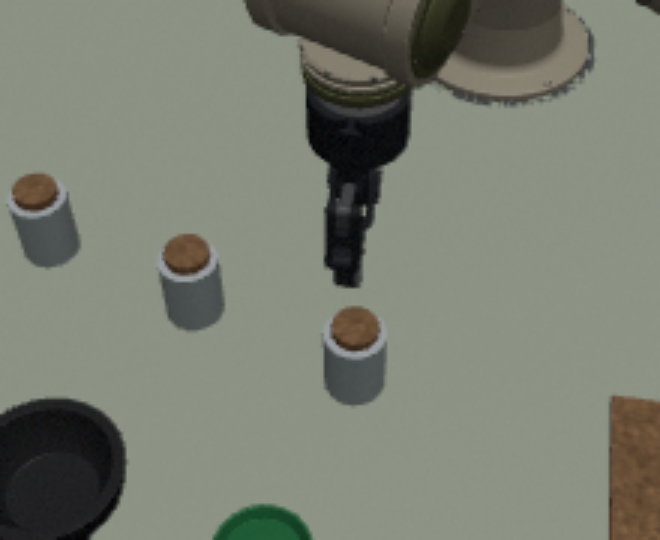

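The gripper sits above the near jar, with the finger tip at crop (347,285) and the cork at (355,328). I go down, grip and lift a little.

Call:
{"op": "servo_tool", "data": {
  "increments": [
    {"gripper": 1,"dx": 0.8,"dy": 0.05,"dz": 0.03,"twist": 0},
    {"gripper": 1,"dx": 0.8,"dy": 0,"dz": 0,"twist": 0},
    {"gripper": 1,"dx": 0.8,"dy": 0,"dz": 0,"twist": 0},
    {"gripper": 1,"dx": 0.8,"dy": 0,"dz": 0,"twist": 0},
    {"gripper": 1,"dx": 0.8,"dy": 0,"dz": 0,"twist": 0},
    {"gripper": 1,"dx": 0.8,"dy": 0,"dz": 0,"twist": 0},
    {"gripper": 1,"dx": 0.7,"dy": 0,"dz": 0,"twist": 0},
    {"gripper": 1,"dx": 0.6,"dy": 0,"dz": 0,"twist": 0},
    {"gripper": 0.5,"dx": 0,"dy": 0,"dz": 0,"twist": 0},
    {"gripper": 0.3,"dx": 0,"dy": 0,"dz": 0,"twist": 0},
    {"gripper": 0.3,"dx": 0,"dy": 0,"dz": 0,"twist": 0},
    {"gripper": 0.3,"dx": 0,"dy": 0,"dz": 0,"twist": 0},
    {"gripper": 0.3,"dx": 0,"dy": 0,"dz": 0,"twist": 0},
    {"gripper": 0.3,"dx": 0,"dy": 0,"dz": 0,"twist": 0}
  ]
}}

```text
time: 4.48
position: [0.5481, -0.03, 0.0325]
tool_rot: [1.126, 1.259, -1.124]
force: [-1.7, 2.6, 7.2]
opening: 0.057
```

```bash
python3 -c "
from h import *
go(*J[0],.06);o=env.get_obs();print(o['opening'],o['moment'])"
```

```text
t 4.48 pos [ 0.5481 -0.03    0.0325] yaw 6.5 F [-1.66  2.58  7.23] need [-1.1  -0.03  0.02] rows>= 1.1
0.057022966723224315 [0.30336371 0.36574035 0.06536126]
```

Call:
{"op": "servo_tool", "data": {
  "increments": [
    {"gripper": 0.3,"dx": -0.4,"dy": 0,"dz": 0,"twist": 0},
    {"gripper": 0.3,"dx": -0.4,"dy": 0,"dz": 0,"twist": 0},
    {"gripper": 0.3,"dx": -0.4,"dy": 0,"dz": 0,"twist": 0},
    {"gripper": 0.3,"dx": 0,"dy": 0,"dz": 0,"twist": 0},
    {"gripper": 0.3,"dx": 0,"dy": 0,"dz": 0,"twist": 0},
    {"gripper": 0.3,"dx": 0,"dy": 0,"dz": 0,"twist": 0},
    {"gripper": 0.3,"dx": 0,"dy": 0,"dz": 0,"twist": 0}
  ]
}}

```text
time: 5.07
position: [0.5473, -0.0301, 0.0609]
tool_rot: [1.125, 1.261, -1.126]
force: [0.2, -0.0, -2.3]
opening: 0.0571
```

```bash
python3 - <<'E'
from h import *
for i in range(4):
    imaging.snapshot("top"); print(env.get_obs()["force"].round(2))
go(*J[0],.033)
E
```

```text
[-0.52  0.23 -2.25]
[-0.01  0.01 -2.09]
[ 0.68 -0.63 -2.9 ]
[-0.03  1.1  -2.24]
t 5.27 pos [ 0.5475 -0.0301  0.061 ] yaw 6.48 F [-0.03  1.1  -2.24] need [ 1.12 -0.01  0.01] rows>= 1.1
```

The reading is 2.3 N, so this is a light jar. I set it back down, release it and rise.

Call:
{"op": "servo_tool", "data": {
  "increments": [
    {"gripper": 0.3,"dx": 0.4,"dy": 0,"dz": 0,"twist": 0},
    {"gripper": 0.3,"dx": 0.4,"dy": 0,"dz": 0,"twist": 0},
    {"gripper": 0.3,"dx": 0.25,"dy": 0,"dz": 0,"twist": 0},
    {"gripper": 0.3,"dx": 0.07,"dy": 0,"dz": 0,"twist": 0},
    {"gripper": 0.3,"dx": 0,"dy": 0,"dz": 0,"twist": 0},
    {"gripper": 0.7,"dx": 0,"dy": 0,"dz": 0,"twist": 0},
    {"gripper": 1,"dx": 0,"dy": 0,"dz": 0,"twist": 0},
    {"gripper": 1,"dx": 0,"dy": 0,"dz": 0,"twist": 0},
    {"gripper": 1,"dx": 0,"dy": 0,"dz": 0,"twist": 0},
    {"gripper": 1,"dx": 0,"dy": 0,"dz": 0,"twist": 0},
    {"gripper": 1,"dx": -0.6,"dy": 0,"dz": 0,"twist": 0},
    {"gripper": 1,"dx": -0.9,"dy": 0,"dz": 0,"twist": 0},
    {"gripper": 1,"dx": -0.9,"dy": 0,"dz": 0,"twist": 0},
    {"gripper": 1,"dx": -0.9,"dy": 0,"dz": 0,"twist": 0},
    {"gripper": 1,"dx": -0.9,"dy": 0,"dz": 0,"twist": 0},
    {"gripper": 1,"dx": -0.9,"dy": 0,"dz": 0,"twist": 0}
  ]
}}

```text
time: 6.6
position: [0.5475, -0.0301, 0.162]
tool_rot: [1.125, 1.26, -1.125]
force: [0.1, 0.7, 1.1]
opening: 0.0855
```

```bash
python3 -c "
from h import *
go(*J[1],.15)"
```

```text
t 6.6 pos [ 0.5475 -0.0301  0.162 ] yaw 6.48 F [0.06 0.69 1.07] need [ 0.48 -2.43  6.87] rows>= 6.9
```

Call:
{"op": "servo_tool", "data": {
  "increments": [
    {"gripper": 1,"dx": 0,"dy": -0.3,"dz": 0.86,"twist": 0},
    {"gripper": 1,"dx": 0,"dy": -0.3,"dz": 0.86,"twist": 0},
    {"gripper": 1,"dx": 0,"dy": -0.3,"dz": 0.86,"twist": 0},
    {"gripper": 1,"dx": 0,"dy": -0.3,"dz": 0.86,"twist": 0},
    {"gripper": 1,"dx": 0,"dy": -0.3,"dz": 0.86,"twist": 0},
    {"gripper": 1,"dx": 0,"dy": -0.3,"dz": 0.86,"twist": 0},
    {"gripper": 1,"dx": 0,"dy": -0.3,"dz": 0.86,"twist": 0},
    {"gripper": 1,"dx": 0,"dy": -0.3,"dz": 0.86,"twist": 0},
    {"gripper": 1,"dx": 0,"dy": 0,"dz": 0,"twist": 0},
    {"gripper": 1,"dx": 0,"dy": 0,"dz": 0,"twist": 0}
  ]
}}

```text
time: 7.43
position: [0.5072, -0.2085, 0.1607]
tool_rot: [1.127, 1.26, -1.127]
force: [-0.3, 0.4, 0.9]
opening: 0.0853
```

```bash
python3 -c "
from h import *
go(*J[1],.03)"
```

```text
t 7.43 pos [ 0.5072 -0.2085  0.1607] yaw 6.38 F [-0.31  0.42  0.93] need [ 5.23 -0.02 -0.04] rows>= 5.2
```

Call:
{"op": "servo_tool", "data": {
  "increments": [
    {"gripper": 1,"dx": 0.8,"dy": 0,"dz": -0.04,"twist": 0},
    {"gripper": 1,"dx": 0.8,"dy": 0,"dz": 0,"twist": 0},
    {"gripper": 1,"dx": 0.8,"dy": 0,"dz": 0,"twist": 0},
    {"gripper": 1,"dx": 0.8,"dy": 0,"dz": 0,"twist": 0},
    {"gripper": 1,"dx": 0.8,"dy": 0,"dz": 0,"twist": 0},
    {"gripper": 1,"dx": 0.7,"dy": 0,"dz": 0,"twist": 0},
    {"gripper": 1,"dx": 0.5,"dy": 0,"dz": 0,"twist": 0},
    {"gripper": 0.5,"dx": 0,"dy": 0,"dz": 0,"twist": 0},
    {"gripper": 0.3,"dx": 0,"dy": 0,"dz": 0,"twist": 0},
    {"gripper": 0.3,"dx": 0,"dy": 0,"dz": 0,"twist": 0},
    {"gripper": 0.3,"dx": 0,"dy": 0,"dz": 0,"twist": 0},
    {"gripper": 0.3,"dx": 0,"dy": 0,"dz": 0,"twist": 0},
    {"gripper": 0.3,"dx": 0,"dy": 0,"dz": 0,"twist": 0},
    {"gripper": 0.3,"dx": -0.4,"dy": 0,"dz": 0,"twist": 0},
    {"gripper": 0.3,"dx": -0.4,"dy": 0,"dz": 0,"twist": 0},
    {"gripper": 0.3,"dx": -0.4,"dy": 0,"dz": 0,"twist": 0},
    {"gripper": 0.3,"dx": 0,"dy": 0,"dz": 0,"twist": 0},
    {"gripper": 0.3,"dx": 0,"dy": 0,"dz": 0,"twist": 0},
    {"gripper": 0.3,"dx": 0,"dy": 0,"dz": 0,"twist": 0},
    {"gripper": 0.3,"dx": 0,"dy": 0,"dz": 0,"twist": 0}
  ]
}}

```text
time: 9.1
position: [0.507, -0.2066, 0.0603]
tool_rot: [1.126, 1.262, -1.126]
force: [-0.0, 0.3, -7.8]
opening: 0.0577
```

```bash
python3 - <<'E'
from h import *
for i in range(4):
    imaging.snapshot("top"); print(env.get_obs()["force"].round(2))
print(env.get_obs()["opening"]); go(*J[1],.033)
E
```

```text
[-0.19 -0.24 -7.68]
[-0.06 -0.26 -7.9 ]
[ 0.15 -0.26 -7.44]
[ 0.16 -0.23 -6.81]
0.05754963435034841
t 9.3 pos [ 0.5072 -0.2067  0.0605] yaw 6.48 F [ 0.16 -0.23 -6.81] need [ 1.1  -0.03  0.03] rows>= 1.1
```

At 7.5 N this is the heavy jar. I raise it clear of the near jar and carry it to just in front of the mat.

Call:
{"op": "servo_tool", "data": {
  "increments": [
    {"gripper": 0.3,"dx": -0.5,"dy": 0,"dz": 0,"twist": 0},
    {"gripper": 0.3,"dx": -0.8,"dy": 0,"dz": 0,"twist": 0},
    {"gripper": 0.3,"dx": -0.8,"dy": 0,"dz": 0,"twist": 0},
    {"gripper": 0.3,"dx": -0.8,"dy": 0,"dz": 0,"twist": 0},
    {"gripper": 0.3,"dx": -0.8,"dy": 0,"dz": 0,"twist": 0},
    {"gripper": 0.3,"dx": -0.5,"dy": 0,"dz": 0,"twist": 0}
  ]
}}

```text
time: 9.8
position: [0.5077, -0.2071, 0.1678]
tool_rot: [1.125, 1.258, -1.125]
force: [0.1, -0.9, -6.2]
opening: 0.0578
```

```bash
python3 -c "
from h import *
go(*(O-.130*V),.165)"
```

```text
t 9.8 pos [ 0.5077 -0.2071  0.1678] yaw 6.48 F [ 0.13 -0.95 -6.18] need [  0.1    4.71 -15.75] rows>= 15.8
```

Call:
{"op": "servo_tool", "data": {
  "increments": [
    {"gripper": 0.3,"dx": 0,"dy": 0.1,"dz": -0.35,"twist": 0},
    {"gripper": 0.3,"dx": 0,"dy": 0.2,"dz": -0.7,"twist": 0},
    {"gripper": 0.3,"dx": 0,"dy": 0.28,"dz": -0.92,"twist": 0},
    {"gripper": 0.3,"dx": 0,"dy": 0.28,"dz": -0.92,"twist": 0},
    {"gripper": 0.3,"dx": 0,"dy": 0.28,"dz": -0.92,"twist": 0},
    {"gripper": 0.3,"dx": 0,"dy": 0.28,"dz": -0.92,"twist": 0},
    {"gripper": 0.3,"dx": 0,"dy": 0.28,"dz": -0.92,"twist": 0},
    {"gripper": 0.3,"dx": 0,"dy": 0.28,"dz": -0.92,"twist": 0},
    {"gripper": 0.3,"dx": 0,"dy": 0.28,"dz": -0.92,"twist": 0},
    {"gripper": 0.3,"dx": 0,"dy": 0.28,"dz": -0.92,"twist": 0},
    {"gripper": 0.3,"dx": 0,"dy": 0.28,"dz": -0.92,"twist": 0},
    {"gripper": 0.3,"dx": 0,"dy": 0.28,"dz": -0.92,"twist": 0},
    {"gripper": 0.3,"dx": 0,"dy": 0.28,"dz": -0.92,"twist": 0},
    {"gripper": 0.3,"dx": 0,"dy": 0.28,"dz": -0.92,"twist": 0},
    {"gripper": 0.3,"dx": 0,"dy": 0.28,"dz": -0.92,"twist": 0},
    {"gripper": 0.3,"dx": 0,"dy": 0.28,"dz": -0.92,"twist": 0},
    {"gripper": 0.3,"dx": 0,"dy": 0.28,"dz": -0.92,"twist": 0},
    {"gripper": 0.3,"dx": 0,"dy": 0.2,"dz": -0.6,"twist": 0},
    {"gripper": 0.3,"dx": 0,"dy": 0.1,"dz": -0.3,"twist": 0},
    {"gripper": 0.3,"dx": 0,"dy": 0,"dz": 0,"twist": 0}
  ]
}}

```text
time: 11.47
position: [0.5814, 0.1996, 0.1644]
tool_rot: [1.123, 1.263, -1.125]
force: [0.1, -0.2, -7.4]
opening: 0.0578
```

```bash
python3 - <<'E'
from h import *
go(*(O-.097*V),.045)
p,_=imaging.snapshot("scene"); q,_=imaging.snapshot("top")
a=cv2.resize(p[60:310,360:510,::-1],None,fx=2.2,fy=2.2); b=cv2.resize(q[110:360,140:300,::-1],None,fx=2.2,fy=2.2)
cv2.imwrite("pics/s2.png",np.hstack([a,b]))
E
```

```text
t 11.47 pos [0.5814 0.1996 0.1644] yaw 6.6 F [ 0.15 -0.23 -7.4 ] need [ 4.78 -0.05 -1.24] rows>= 4.8
```

View pics/s2.png

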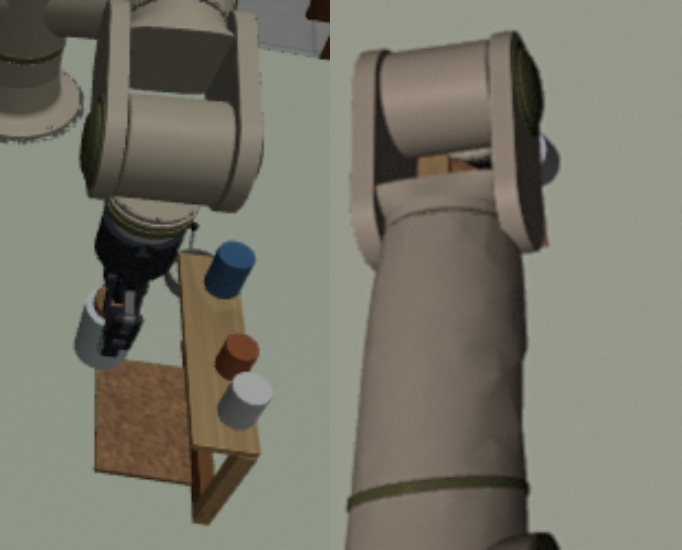

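The jar hangs upright in front of the mat (crop ~(100,335)). The wrist fork is wide and reaches towards the shelf. I check its height and extent from depth before lowering.

```bash
python3 - <<'E'
from h import *
def cloud(n):
    _,d=imaging.snapshot(n); c=C[n]; v,u=np.mgrid[:400,:640]; k=d>0
    P=np.linalg.inv(c["intrinsics"])@np.c_[u[k],v[k],np.ones(k.sum())].T*d[k]
    return (c["R"].T@(P-c["t"][:,None])).T
P=np.vstack([cloud("scene"),cloud("top")])
q=P[:,:2]-O; sx=q@V; sy=q@U
k=(abs(sy)<.2)&(abs(sx)<.3)
for z in np.arange(.14,.62,.02):
    m=k&(P[:,2]>z)&(P[:,2]<z+.02)
    if m.sum()>8: print(round(z,2),m.sum(),"sx",np.percentile(sx[m],[1,50,99]).round(3),"sy",np.percentile(sy[m],[1,99]).round(3))
E
```

```text
0.14 212 sx [-0.161 -0.134  0.017] sy [-0.025  0.125]
0.16 2143 sx [-0.159 -0.028  0.015] sy [-0.12   0.125]
0.18 419 sx [-0.161 -0.018  0.01 ] sy [-0.078  0.104]
0.2 682 sx [-0.16  -0.013  0.012] sy [-0.078  0.104]
0.22 434 sx [-0.151 -0.012  0.012] sy [-0.095  0.102]
0.24 122 sx [-0.148 -0.134 -0.114] sy [0.018 0.068]
0.26 230 sx [-0.151 -0.134 -0.113] sy [0.012 0.07 ]
0.28 120 sx [-0.168 -0.134 -0.104] sy [0.005 0.041]
0.3 261 sx [-0.169 -0.138 -0.099] sy [-0.037  0.038]
0.32 396 sx [-0.169 -0.137 -0.098] sy [-0.037  0.039]
0.34 147 sx [-0.17  -0.138 -0.099] sy [-0.038  0.041]
0.36 477 sx [-0.168 -0.135 -0.097] sy [-0.039  0.041]
0.38 284 sx [-0.192 -0.133 -0.075] sy [-0.054  0.042]
0.4 888 sx [-0.201 -0.142 -0.073] sy [-0.099  0.048]
0.42 1834 sx [-0.201 -0.14  -0.072] sy [-0.116  0.048]
0.44 3779 sx [-0.198 -0.136 -0.073] sy [-0.12   0.041]
0.46 4062 sx [-0.193 -0.133 -0.073] sy [-0.146  0.023]
0.48 4044 sx [-0.192 -0.148 -0.075] sy [-0.183 -0.045]
0.5 2527 sx [-0.187 -0.146 -0.089] sy [-0.196 -0.101]
0.52 2486 sx [-0.181 -0.142 -0.094] sy [-0.199 -0.134]
0.54 1076 sx [-0.168 -0.138 -0.105] sy [-0.2   -0.172]
```

At the place pose the wrist fork clears the pots by about 30 mm and the body stays about 8 mm in front of the board. I move forward and lower.

Call:
{"op": "servo_tool", "data": {
  "increments": [
    {"gripper": 0.3,"dx": 0,"dy": -0.05,"dz": -0.44,"twist": 0},
    {"gripper": 0.3,"dx": 0,"dy": 0,"dz": -0.6,"twist": 0},
    {"gripper": 0.3,"dx": 0.2,"dy": 0,"dz": -0.4,"twist": 0},
    {"gripper": 0.3,"dx": 0.6,"dy": 0,"dz": 0,"twist": 0},
    {"gripper": 0.3,"dx": 0.8,"dy": 0,"dz": 0,"twist": 0},
    {"gripper": 0.3,"dx": 0.8,"dy": 0,"dz": 0,"twist": 0},
    {"gripper": 0.3,"dx": 0.8,"dy": 0,"dz": 0,"twist": 0},
    {"gripper": 0.3,"dx": 0.7,"dy": 0,"dz": 0,"twist": 0},
    {"gripper": 0.3,"dx": 0.4,"dy": 0,"dz": 0,"twist": 0},
    {"gripper": 0.3,"dx": 0.2,"dy": 0,"dz": 0,"twist": 0},
    {"gripper": 0.3,"dx": 0,"dy": 0,"dz": 0,"twist": 0},
    {"gripper": 0.3,"dx": 0,"dy": 0,"dz": 0,"twist": 0}
  ]
}}

```text
time: 12.67
position: [0.5772, 0.2339, 0.054]
tool_rot: [1.126, 1.26, -1.124]
force: [0.9, 0.4, -7.3]
opening: 0.0578
```

```bash
python3 - <<'E'
from h import *
go(*(O-.092*V),.0395)
p,_=imaging.snapshot("scene")
cv2.imwrite("pics/s3.png",cv2.resize(p[130:310,360:510,::-1],None,fx=3.3,fy=3.3))
E
```

```text
t 12.67 pos [0.5772 0.2339 0.054 ] yaw 6.49 F [ 0.88  0.43 -7.26] need [ 0.58 -0.05 -0.06] rows>= 0.6
```

View pics/s3.png

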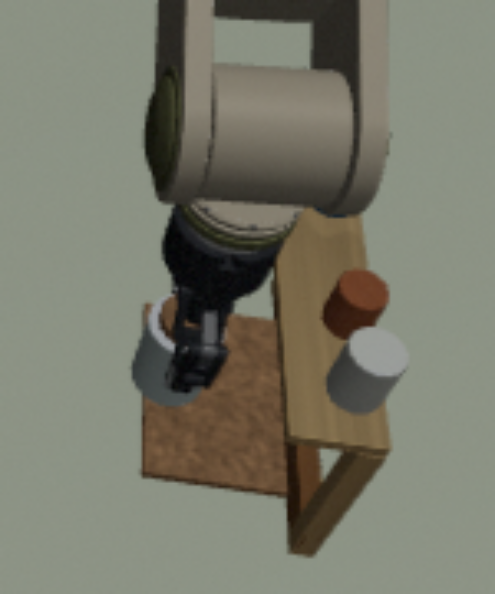

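The jar is over the mat's front half at crop (170,355), upright. I set it down gently.

Call:
{"op": "servo_tool", "data": {
  "increments": [
    {"gripper": 0.3,"dx": 0.2,"dy": 0,"dz": 0,"twist": 0},
    {"gripper": 0.3,"dx": 0.2,"dy": 0,"dz": 0,"twist": 0},
    {"gripper": 0.3,"dx": 0.12,"dy": 0,"dz": 0,"twist": 0},
    {"gripper": 0.3,"dx": 0.06,"dy": 0,"dz": 0,"twist": 0},
    {"gripper": 0.3,"dx": 0,"dy": 0,"dz": 0,"twist": 0},
    {"gripper": 0.3,"dx": 0,"dy": 0,"dz": 0,"twist": 0}
  ]
}}

```text
time: 13.22
position: [0.5767, 0.2336, 0.0398]
tool_rot: [1.125, 1.261, -1.126]
force: [-5.3, -2.0, 3.5]
opening: 0.0578
```

Contact is felt. I release the jar, wait and rise.

Call:
{"op": "servo_tool", "data": {
  "increments": [
    {"gripper": 0.7,"dx": 0,"dy": 0,"dz": 0,"twist": 0},
    {"gripper": 1,"dx": 0,"dy": 0,"dz": 0,"twist": 0},
    {"gripper": 1,"dx": 0,"dy": 0,"dz": 0,"twist": 0},
    {"gripper": 1,"dx": 0,"dy": 0,"dz": 0,"twist": 0},
    {"gripper": 1,"dx": 0,"dy": 0,"dz": 0,"twist": 0},
    {"gripper": 1,"dx": -0.5,"dy": 0,"dz": 0,"twist": 0},
    {"gripper": 1,"dx": -0.9,"dy": 0,"dz": 0,"twist": 0},
    {"gripper": 1,"dx": -0.9,"dy": 0,"dz": 0,"twist": 0},
    {"gripper": 1,"dx": -0.9,"dy": 0,"dz": 0,"twist": 0},
    {"gripper": 1,"dx": -0.9,"dy": 0,"dz": 0.3,"twist": 0},
    {"gripper": 1,"dx": -0.5,"dy": 0,"dz": 0.8,"twist": 0},
    {"gripper": 1,"dx": 0,"dy": 0,"dz": 0.9,"twist": 0},
    {"gripper": 1,"dx": 0,"dy": 0,"dz": 0.9,"twist": 0},
    {"gripper": 1,"dx": 0,"dy": 0,"dz": 0.9,"twist": 0},
    {"gripper": 1,"dx": 0,"dy": 0,"dz": 0.9,"twist": 0},
    {"gripper": 1,"dx": 0,"dy": 0,"dz": 0.9,"twist": 0},
    {"gripper": 1,"dx": 0,"dy": 0,"dz": 0,"twist": 0}
  ]
}}

```text
time: 14.63
position: [0.5933, 0.091, 0.1549]
tool_rot: [1.128, 1.257, -1.128]
force: [0.4, -1.3, 0.7]
opening: 0.0855
```

```bash
python3 - <<'E'
from h import *
go(*(O-.24*V),.15)
p,_=imaging.snapshot("scene")
cv2.imwrite("pics/s4.png",cv2.resize(p[130:310,300:500,::-1],None,fx=3,fy=3))
E
```

```text
t 14.63 pos [0.5933 0.091  0.1549] yaw 6.29 F [ 0.36 -1.3   0.72] need [ 0.2  -0.05  0.11] rows>= 0.2
```

View pics/s4.png

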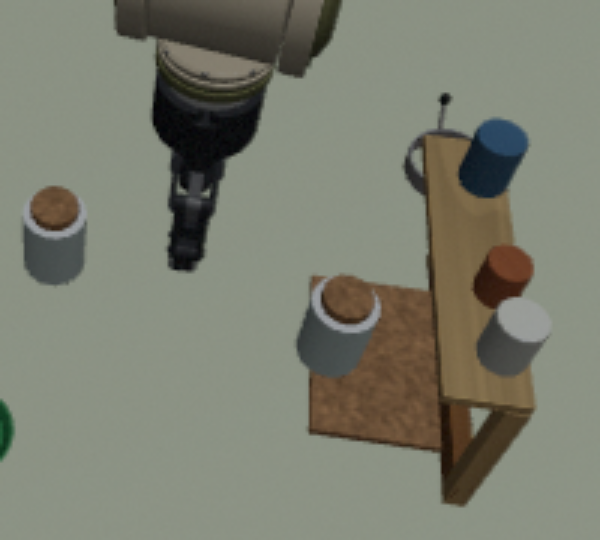

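```bash
python3 - <<'E'
from h import *
p,_=imaging.snapshot("scene"); q,_=imaging.snapshot("top")
for n,im in(("scene",p),("top",q)):
    for s,c in brown(im[:,:,::-1].copy())[1]:
        if 60<s[4]<400: print(n,s.tolist(),c)
c=O-.092*V
for z in(.008,.083,.095): print(z,((proj("scene",[*c,z])-[300,130])*3).round(1))
im=cv2.resize(p[190:270,380:460,::-1],None,fx=7,fy=7)
for z,r in((.008,.029),(.083,.029),(.095,.022)):
    for a in np.arange(0,6.28,.1):
        u=(proj("scene",[c[0]+r*np.cos(a),c[1]+r*np.sin(a),z])-[380,190]+.5)*7; cv2.circle(im,tuple(int(x) for x in u),1,(0,255,0),-1)
cv2.imwrite("pics/s5.png",im)
E
```

```text
scene [272, 0, 8, 29, 161] [275.4  12.1]
scene [332, 2, 39, 8, 104] [351.9   6.1]
scene [0, 11, 11, 23, 132] [ 3.2 23.3]
scene [492, 25, 21, 7, 62] [502.2  27.9]
scene [570, 65, 19, 11, 104] [579.   69.2]
scene [605, 74, 34, 35, 113] [619.7  93.4]
scene [590, 109, 17, 23, 87] [597.7 120.3]
scene [204, 148, 15, 12, 138] [211.1 153.6]
scene [311, 192, 15, 15, 171] [317.8 199.1]
top [319, 193, 16, 15, 193] [326.6 200. ]
top [459, 221, 17, 17, 217] [467.2 229.2]
top [629, 381, 11, 19, 194] [634.1 390.2]
0.008 [331.  349.2]
0.083 [349.3 303.6]
0.095 [352.5 295.8]
```

View pics/s5.png

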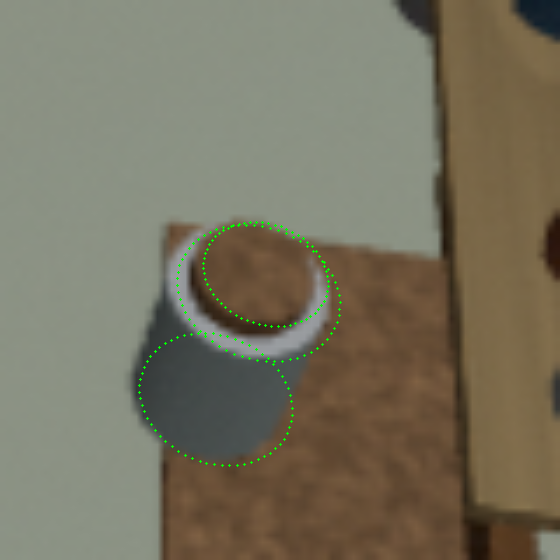

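The jar stands upright at roughly shelf x = -95 mm, and the light jars have not moved (corks within 0.2 px). I now turn the open gripper so the back of a finger can push the jar towards the rail.

Call:
{"op": "servo_tool", "data": {
  "increments": [
    {"gripper": 1,"dx": 0,"dy": 0,"dz": 0,"twist": -1},
    {"gripper": 1,"dx": 0,"dy": 0,"dz": 0,"twist": -1},
    {"gripper": 1,"dx": 0,"dy": 0,"dz": 0,"twist": -1},
    {"gripper": 1,"dx": 0,"dy": 0,"dz": 0,"twist": -1},
    {"gripper": 1,"dx": 0,"dy": 0,"dz": 0,"twist": -1},
    {"gripper": 1,"dx": 0,"dy": 0,"dz": 0,"twist": -1},
    {"gripper": 1,"dx": 0,"dy": 0,"dz": 0,"twist": -1},
    {"gripper": 1,"dx": 0,"dy": 0,"dz": 0,"twist": -1},
    {"gripper": 1,"dx": 0,"dy": 0,"dz": 0,"twist": -1},
    {"gripper": 1,"dx": 0,"dy": 0,"dz": 0,"twist": -1},
    {"gripper": 1,"dx": 0,"dy": 0,"dz": 0,"twist": -1},
    {"gripper": 1,"dx": 0,"dy": 0,"dz": 0,"twist": -1},
    {"gripper": 1,"dx": 0,"dy": 0,"dz": 0,"twist": -1},
    {"gripper": 1,"dx": 0,"dy": 0,"dz": 0,"twist": -1},
    {"gripper": 1,"dx": 0,"dy": 0,"dz": 0,"twist": -1},
    {"gripper": 1,"dx": 0,"dy": 0,"dz": 0,"twist": 0},
    {"gripper": 1,"dx": 0,"dy": 0,"dz": 0,"twist": 0}
  ]
}}

```text
time: 16.2
position: [0.5925, 0.0954, 0.1541]
tool_rot: [-0.087, 1.569, 0.087]
force: [-0.1, 0.3, -0.1]
opening: 0.0849
```

```bash
python3 - <<'E'
from h import *
go(*(O-.205*V),.006); print(env.get_obs()["joint_pos"].round(2))
p,d=imaging.snapshot("scene")
cv2.imwrite("pics/s6.png",cv2.resize(p[130:280,320:460,::-1],None,fx=4,fy=4))
c=C["scene"]; v,u=np.mgrid[:400,:640]; k=d>0
P=(c["R"].T@(np.linalg.inv(c["intrinsics"])@np.c_[u[k],v[k],np.ones(k.sum())].T*d[k]-c["t"][:,None])).T
t=env.get_obs()["position"]; q=P[:,:2]-t[:2]; a=q@V; b=q@U; z=P[:,2]-t[2]
m0=(abs(b)<.06)&(abs(a)<.1)
for h in np.arange(-.01,.12,.01):
    m=m0&(z>h)&(z<h+.01)
    if m.sum()>3: print(round(h,2),m.sum(),np.percentile(a[m],[1,99]).round(3),np.percentile(b[m],[1,99]).round(3))
E
```

```text
t 16.2 pos [0.5925 0.0954 0.1541] yaw 96.37 F [-0.12  0.25 -0.1 ] need [ 5.92  1.11 -0.04] rows>= 5.9
[-0.04  0.54  1.37  0.    1.23 -1.72]
0.01 9 [-0.05   0.044] [-0.002  0.01 ]
0.02 31 [-0.056  0.055] [-0.003  0.011]
0.03 37 [-0.056  0.055] [-0.008  0.011]
0.04 31 [-0.057  0.054] [0.004 0.011]
0.05 34 [-0.065  0.067] [-0.005  0.013]
0.06 168 [-0.073  0.071] [-0.012  0.013]
0.07 154 [-0.074  0.071] [-0.012  0.017]
0.08 143 [-0.072  0.069] [-0.008  0.017]
0.09 126 [-0.071  0.068] [-0.003  0.019]
0.1 177 [-0.068  0.066] [0.002 0.019]
0.11 239 [-0.069  0.066] [-0.012  0.012]
```

View pics/s6.png

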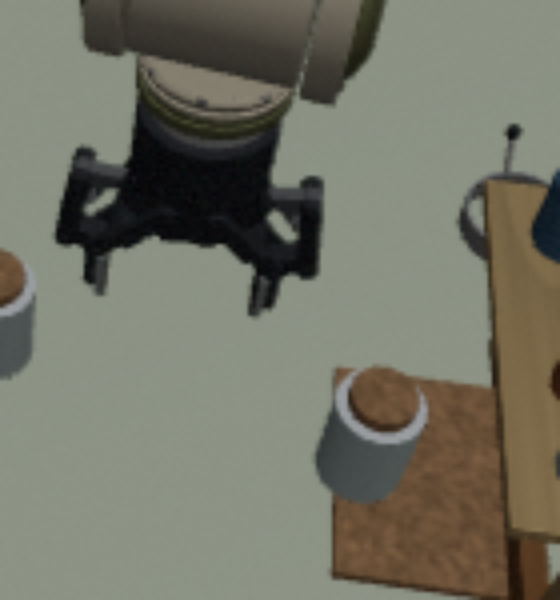

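Seen side-on, the linkage bulge (±72 mm, from about 50 mm above the TCP) will touch first, ahead of the fingers. If I go very low the contact is at z ≈ 0.055, so I'll push slowly in stages and watch the force and tilt.

Call:
{"op": "servo_tool", "data": {
  "increments": [
    {"gripper": 1,"dx": 0.5,"dy": 0.3,"dz": -0.04,"twist": 0},
    {"gripper": 1,"dx": 0.8,"dy": 0.3,"dz": 0,"twist": 0},
    {"gripper": 1,"dx": 0.8,"dy": 0.3,"dz": 0,"twist": 0},
    {"gripper": 1,"dx": 0.8,"dy": 0,"dz": 0,"twist": 0},
    {"gripper": 1,"dx": 0.8,"dy": 0,"dz": 0,"twist": 0},
    {"gripper": 1,"dx": 0.8,"dy": 0,"dz": 0,"twist": 0},
    {"gripper": 1,"dx": 0.8,"dy": 0,"dz": 0,"twist": 0},
    {"gripper": 1,"dx": 0.5,"dy": 0,"dz": 0,"twist": 0},
    {"gripper": 1,"dx": 0.2,"dy": 0,"dz": 0,"twist": 0},
    {"gripper": 1,"dx": 0,"dy": 0,"dz": 0,"twist": 0},
    {"gripper": 1,"dx": 0,"dy": 0,"dz": 0,"twist": 0}
  ]
}}

```text
time: 17.17
position: [0.5896, 0.1168, 0.0046]
tool_rot: [-0.088, 1.568, 0.088]
force: [-0.7, 0.1, -0.1]
opening: 0.0851
```

```bash
cat >> h.py <<'E'
def look(f):
    p,_=imaging.snapshot("scene"); cv2.imwrite(f,cv2.resize(p[140:280,340:490,::-1],None,fx=4,fy=4))
    t=env.get_obs()["position"][:2]-O; print("tool sx,sy",(t@V).round(4),(t@U).round(4))
E
python3 - <<'E'
from h import *
go(*(O-.18*V),.002); look("pics/s7.png")
E
```

```text
t 17.17 pos [0.5896 0.1168 0.0046] yaw 96.45 F [-0.66  0.15 -0.08] need [ 0.1   1.25 -0.01] rows>= 1.3
tool sx,sy -0.2113 0.0006
```

View pics/s7.png

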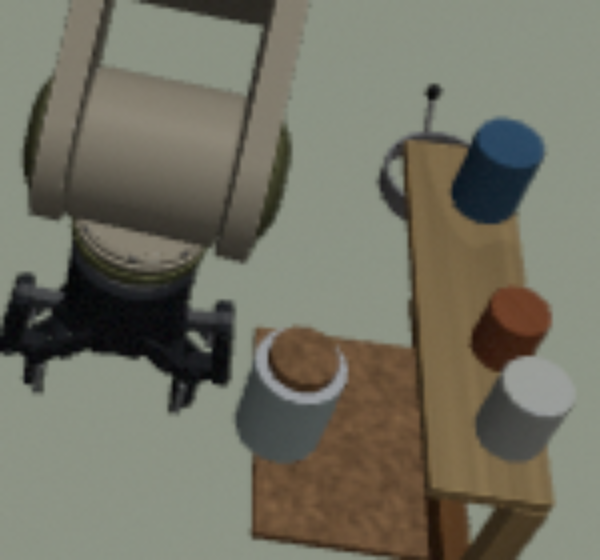

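Call:
{"op": "servo_tool", "data": {
  "increments": [
    {"gripper": 1,"dx": 0.1,"dy": 0.15,"dz": 0,"twist": 0},
    {"gripper": 1,"dx": 0,"dy": 0.15,"dz": 0,"twist": 0},
    {"gripper": 1,"dx": 0,"dy": 0.1,"dz": 0,"twist": 0},
    {"gripper": 1,"dx": 0,"dy": 0.1,"dz": 0,"twist": 0},
    {"gripper": 1,"dx": 0,"dy": 0.1,"dz": 0,"twist": 0},
    {"gripper": 1,"dx": 0,"dy": 0.1,"dz": 0,"twist": 0},
    {"gripper": 1,"dx": 0,"dy": 0.1,"dz": 0,"twist": 0},
    {"gripper": 1,"dx": 0,"dy": 0.1,"dz": 0,"twist": 0},
    {"gripper": 1,"dx": 0,"dy": 0.1,"dz": 0,"twist": 0},
    {"gripper": 1,"dx": 0,"dy": 0.1,"dz": 0,"twist": 0},
    {"gripper": 1,"dx": 0,"dy": 0.1,"dz": 0,"twist": 0}
  ]
}}

```text
time: 18.13
position: [0.5871, 0.1456, 0.0028]
tool_rot: [-0.089, 1.566, 0.087]
force: [1.1, -11.1, 11.8]
opening: 0.085
```

```bash
python3 - <<'E'
from h import *
go(*(O-.18*V),.002); look("pics/s8.png")
E
```

```text
t 18.13 pos [0.5871 0.1456 0.0028] yaw 96.45 F [  1.14 -11.05  11.84] need [ 0.03  0.09 -0.05] rows>= 0.1
tool sx,sy -0.1819 0.0012
```

View pics/s8.png

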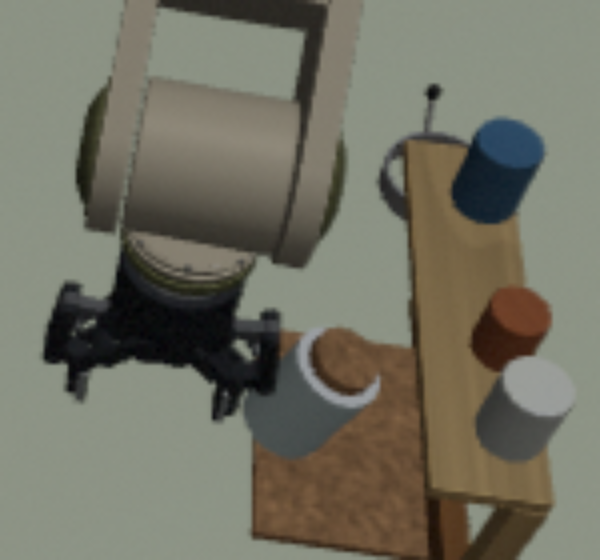

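The jar is tipping (cork at (343,360), bottom still at (285,430)): the mat grips it too well for a push this high. I back off slowly so it rights itself.

Call:
{"op": "servo_tool", "data": {
  "increments": [
    {"gripper": 1,"dx": 0,"dy": -0.1,"dz": 0,"twist": 0},
    {"gripper": 1,"dx": 0,"dy": -0.12,"dz": 0,"twist": 0},
    {"gripper": 1,"dx": 0,"dy": -0.12,"dz": 0,"twist": 0},
    {"gripper": 1,"dx": 0,"dy": -0.12,"dz": 0,"twist": 0},
    {"gripper": 1,"dx": 0,"dy": -0.12,"dz": 0,"twist": 0},
    {"gripper": 1,"dx": 0,"dy": -0.12,"dz": 0,"twist": 0},
    {"gripper": 1,"dx": 0,"dy": -0.15,"dz": 0,"twist": 0},
    {"gripper": 1,"dx": 0,"dy": -0.2,"dz": 0,"twist": 0},
    {"gripper": 1,"dx": 0,"dy": -0.2,"dz": 0,"twist": 0},
    {"gripper": 1,"dx": 0,"dy": 0,"dz": 0,"twist": 0}
  ]
}}

```text
time: 19.02
position: [0.5894, 0.1146, 0.0013]
tool_rot: [-0.088, 1.569, 0.088]
force: [1.6, -0.8, 0.6]
opening: 0.0854
```

```bash
python3 - <<'E'
from h import *
go(*(O-.24*V),.15); look("pics/s9.png")
E
```

```text
t 19.02 pos [0.5894 0.1146 0.0013] yaw 96.44 F [ 1.62 -0.77  0.56] need [-5.95 -1.06  0.  ] rows>= 5.9
tool sx,sy -0.213 -0.0001
```

View pics/s9.png

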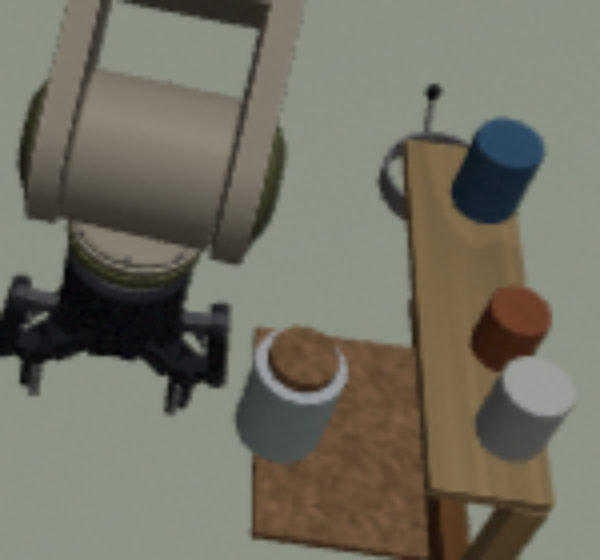

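The jar stands upright again where it was. The next push must come in low, with the bulge beside the jar. I check the real cross-section of the gripper body at board height.

```bash
python3 - <<'E'
from h import *
def cloud(n):
    _,d=imaging.snapshot(n); c=C[n]; v,u=np.mgrid[:400,:640]; k=d>0
    P=np.linalg.inv(c["intrinsics"])@np.c_[u[k],v[k],np.ones(k.sum())].T*d[k]
    return (c["R"].T@(P-c["t"][:,None])).T
P=cloud("scene"); o=env.get_obs(); t=o["position"]; R=Ro.from_rotvec(o["tool_rot"]).as_matrix()
q=(P-t)@R; h=-q[:,0]; y=q[:,1]; z=q[:,2]; r=np.hypot(y,z)
print("view side: tool z sign", R[:,2].round(2))
for a in np.arange(.04,.23,.01):
    m=(h>a)&(h<a+.01)&(r<.09)
    if m.sum()<5: continue
    s=[]
    for lo in (-80,-65,-50,-35,-20,-10,10,20,35,50,65):
        k=m&(abs(y*1000-lo-7)<7)
        s.append(f"{lo}:{np.percentile(z[k],95)*1000:.0f}" if k.sum()>2 else f"{lo}:-")
    print(round(a,2),m.sum(),"y",np.percentile(y[m],[1,99]).round(3)," ".join(s))
E
```

```text
view side: tool z sign [0.99 0.11 0.  ]
0.04 21 y [-0.054  0.089] -80:- -65:- -50:10 -35:- -20:- -10:- 10:- 20:- 35:10 50:- 65:-
0.05 26 y [-0.063  0.083] -80:- -65:11 -50:11 -35:- -20:- -10:- 10:- 20:- 35:12 50:12 65:-
0.06 132 y [-0.074  0.088] -80:12 -65:9 -50:11 -35:- -20:- -10:- 10:- 20:- 35:12 50:11 65:13
0.07 111 y [-0.075  0.088] -80:12 -65:12 -50:14 -35:15 -20:9 -10:10 10:- 20:15 35:15 50:12 65:11
0.08 94 y [-0.073  0.089] -80:11 -65:12 -50:16 -35:17 -20:14 -10:10 10:17 20:17 35:17 50:11 65:11
0.09 76 y [-0.072  0.068] -80:12 -65:12 -50:- -35:18 -20:20 -10:17 10:18 20:16 35:- 50:12 65:11
0.1 107 y [-0.07   0.065] -80:10 -65:11 -50:10 -35:17 -20:20 -10:- 10:20 20:14 35:10 50:11 65:-
0.11 178 y [-0.069  0.066] -80:10 -65:11 -50:9 -35:10 -20:- -10:- 10:- 20:10 35:7 50:11 65:9
0.12 9 y [-0.039  0.035] -80:- -65:- -50:10 -35:- -20:- -10:- 10:- 20:- 35:- 50:- 65:-
0.13 62 y [-0.036  0.034] -80:- -65:- -50:- -35:29 -20:35 -10:37 10:34 20:28 35:- 50:- 65:-
0.14 75 y [-0.038  0.033] -80:- -65:- -50:11 -35:29 -20:36 -10:37 10:35 20:29 35:- 50:- 65:-
0.15 75 y [-0.038  0.034] -80:- -65:- -50:6 -35:30 -20:36 -10:37 10:34 20:29 35:- 50:- 65:-
0.16 81 y [-0.037  0.032] -80:- -65:- -50:12 -35:29 -20:36 -10:37 10:34 20:29 35:- 50:- 65:-
0.17 121 y [-0.038  0.032] -80:- -65:- -50:7 -35:29 -20:35 -10:36 10:34 20:29 35:- 50:- 65:-
0.18 6 y [-0.038  0.022] -80:- -65:- -50:- -35:- -20:- -10:- 10:- 20:- 35:- 50:- 65:-
0.19 103 y [-0.04   0.035] -80:- -65:- -50:18 -35:31 -20:38 -10:39 10:37 20:30 35:- 50:- 65:-
0.2 75 y [-0.038  0.033] -80:- -65:- -50:15 -35:32 -20:37 -10:40 10:37 20:31 35:- 50:- 65:-
0.21 173 y [-0.035  0.028] -80:- -65:- -50:- -35:31 -20:38 -10:39 10:35 20:31 35:- 50:- 65:-
```

At board height the body is a cylinder of about 37.5 mm radius, and below that it is narrow. My plan has two stages:
1. Push low with the nearly shut fingertips, which form a V-notch, until the body nears the board.
2. Finish with one open finger's edge, with the tool turned about 65° so the bulge passes beside the jar.

Call:
{"op": "servo_tool", "data": {
  "increments": [
    {"gripper": 0.6,"dx": -0.55,"dy": 0,"dz": 0,"twist": 1},
    {"gripper": 0.2,"dx": 0,"dy": 0,"dz": 0,"twist": 1},
    {"gripper": 0.2,"dx": 0,"dy": 0,"dz": 0,"twist": 1},
    {"gripper": 0.2,"dx": 0,"dy": 0,"dz": 0,"twist": 1},
    {"gripper": 0.2,"dx": 0,"dy": 0,"dz": 0,"twist": 1},
    {"gripper": 0.2,"dx": 0,"dy": 0,"dz": 0,"twist": 1},
    {"gripper": 0.2,"dx": 0,"dy": 0,"dz": 0,"twist": 1},
    {"gripper": 0.2,"dx": 0,"dy": 0,"dz": 0,"twist": 1},
    {"gripper": 0.2,"dx": 0,"dy": 0,"dz": 0,"twist": 1},
    {"gripper": 0.2,"dx": 0,"dy": 0,"dz": 0,"twist": 1},
    {"gripper": 0.2,"dx": 0,"dy": 0,"dz": 0,"twist": 1},
    {"gripper": 0.2,"dx": 0,"dy": 0,"dz": 0,"twist": 1},
    {"gripper": 0.2,"dx": 0,"dy": 0,"dz": 0,"twist": 1},
    {"gripper": 0.2,"dx": 0,"dy": 0,"dz": 0,"twist": 1},
    {"gripper": 0.2,"dx": 0,"dy": 0,"dz": 0,"twist": 1},
    {"gripper": 0.2,"dx": 0,"dy": 0,"dz": 0,"twist": 0},
    {"gripper": 0.2,"dx": 0,"dy": 0,"dz": -0.6,"twist": 0},
    {"gripper": 0.2,"dx": 0,"dy": 0,"dz": -0.8,"twist": 0},
    {"gripper": 0.2,"dx": 0,"dy": 0,"dz": -0.5,"twist": 0},
    {"gripper": 0.2,"dx": 0,"dy": 0,"dz": 0,"twist": 0}
  ]
}}

```text
time: 20.78
position: [0.5833, 0.1649, 0.015]
tool_rot: [1.122, 1.263, -1.122]
force: [0.9, 0.3, -0.4]
opening: 0.0174
```

```bash
python3 - <<'E'
from h import *
go(*(O-.110*V),.015); look("pics/s10.png"); print(env.get_obs()["opening"])
E
```

```text
t 20.78 pos [0.5833 0.1649 0.015 ] yaw 6.76 F [ 0.87  0.26 -0.45] need [ 0.    0.03 -2.11] rows>= 2.1
tool sx,sy -0.164 -0.0004
0.01676692734859635
```

View pics/s10.png

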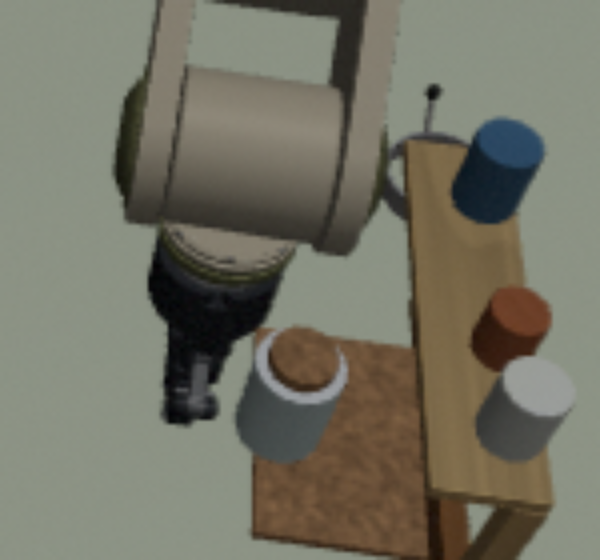

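The fingers are behind the jar, low, at crop (190,400). I push slowly to tool x = -110 and check for tilt.

Call:
{"op": "servo_tool", "data": {
  "increments": [
    {"gripper": 0.2,"dx": 0,"dy": 0,"dz": -0.3,"twist": 0},
    {"gripper": 0.2,"dx": 0,"dy": 0,"dz": -0.4,"twist": 0},
    {"gripper": 0.2,"dx": 0,"dy": 0,"dz": -0.3,"twist": 0},
    {"gripper": 0.2,"dx": 0,"dy": 0,"dz": -0.15,"twist": 0},
    {"gripper": 0.2,"dx": 0,"dy": 0,"dz": -0.15,"twist": 0},
    {"gripper": 0.2,"dx": 0,"dy": 0,"dz": -0.15,"twist": 0},
    {"gripper": 0.2,"dx": 0,"dy": 0,"dz": -0.15,"twist": 0},
    {"gripper": 0.2,"dx": 0,"dy": 0,"dz": -0.15,"twist": 0},
    {"gripper": 0.2,"dx": 0,"dy": 0,"dz": -0.15,"twist": 0},
    {"gripper": 0.2,"dx": 0,"dy": 0,"dz": -0.15,"twist": 0}
  ]
}}

```text
time: 21.67
position: [0.5784, 0.213, 0.0152]
tool_rot: [1.125, 1.259, -1.126]
force: [0.4, -5.5, 0.8]
opening: 0.017
```

```bash
python3 - <<'E'
from h import *
go(*(O-.087*V),.015); look("pics/s11.png")
E
```

```text
t 21.67 pos [0.5784 0.213  0.0152] yaw 6.47 F [ 0.41 -5.5   0.81] need [ 0.01 -0.   -1.1 ] rows>= 1.1
tool sx,sy -0.1137 -0.0001
```

View pics/s11.png

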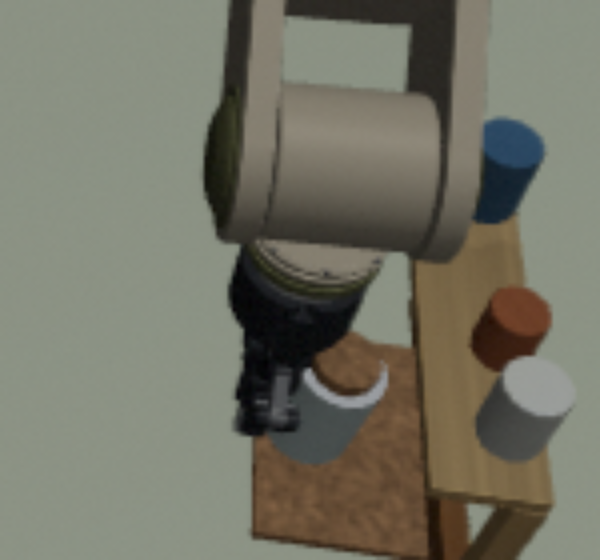

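The jar is sliding upright with a push of 5.5 N. I raise the tool slightly for margin between the wrist fork and the pots, then go on to tool x = -88.

Call:
{"op": "servo_tool", "data": {
  "increments": [
    {"gripper": 0.2,"dx": 0,"dy": 0,"dz": 0.2,"twist": 0},
    {"gripper": 0.2,"dx": -0.3,"dy": 0,"dz": 0,"twist": 0},
    {"gripper": 0.2,"dx": 0,"dy": 0,"dz": -0.15,"twist": 0},
    {"gripper": 0.2,"dx": 0,"dy": 0,"dz": -0.15,"twist": 0},
    {"gripper": 0.2,"dx": 0,"dy": 0,"dz": -0.15,"twist": 0},
    {"gripper": 0.2,"dx": 0,"dy": 0,"dz": -0.15,"twist": 0},
    {"gripper": 0.2,"dx": 0,"dy": 0,"dz": -0.15,"twist": 0},
    {"gripper": 0.2,"dx": 0,"dy": 0,"dz": -0.15,"twist": 0},
    {"gripper": 0.2,"dx": 0,"dy": 0,"dz": -0.1,"twist": 0},
    {"gripper": 0.2,"dx": 0,"dy": 0,"dz": -0.1,"twist": 0},
    {"gripper": 0.2,"dx": 0,"dy": 0,"dz": 0,"twist": 0}
  ]
}}

```text
time: 22.63
position: [0.5761, 0.236, 0.0232]
tool_rot: [1.125, 1.259, -1.124]
force: [0.6, -5.0, 2.6]
opening: 0.0171
```

```bash
python3 - <<'E'
from h import *
go(*(O-.087*V),.022); look("pics/s12.png")
for n,uv in (("blue",(170,219)),("terra",(169,172)),("white",(164,147))):
    w=plane("top",uv,.22)[:2]-O; print(n,(w@V).round(3),(w@U).round(3))
E
```

```text
t 22.63 pos [0.5761 0.236  0.0232] yaw 6.5 F [ 0.62 -5.04  2.55] need [ 0.05 -0.01 -0.17] rows>= 0.2
tool sx,sy -0.0914 0.0003
blue -0.005 -0.079
terra -0.01 0.026
white -0.003 0.084
```

View pics/s12.png

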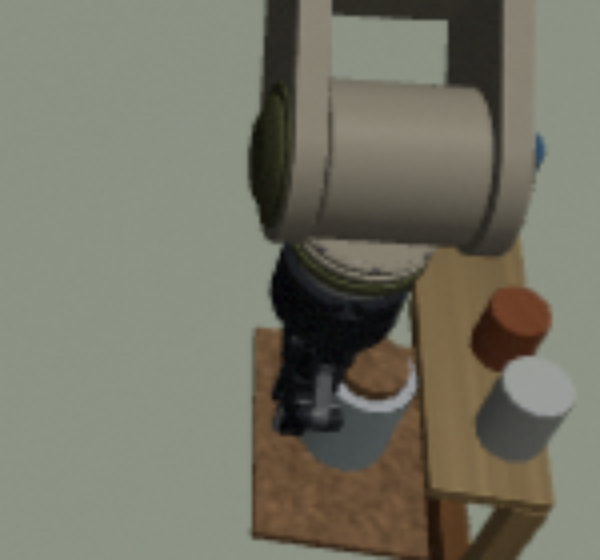

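Now the last few millimetres of stage 1, then I back off, open the gripper and turn for stage 2.

Call:
{"op": "servo_tool", "data": {
  "increments": [
    {"gripper": 0.2,"dx": 0,"dy": 0,"dz": -0.1,"twist": 0},
    {"gripper": 0.2,"dx": 0,"dy": 0,"dz": -0.06,"twist": 0},
    {"gripper": 0.2,"dx": 0,"dy": 0,"dz": 0,"twist": 0},
    {"gripper": 0.2,"dx": 0,"dy": 0,"dz": 0.3,"twist": 0},
    {"gripper": 0.2,"dx": 0,"dy": 0,"dz": 0.8,"twist": 0},
    {"gripper": 0.2,"dx": 0,"dy": 0,"dz": 0.8,"twist": 0},
    {"gripper": 0.2,"dx": 0,"dy": 0,"dz": 0.6,"twist": 0},
    {"gripper": 1,"dx": 0,"dy": 0,"dz": 0,"twist": -0.85},
    {"gripper": 1,"dx": 0,"dy": 0,"dz": 0,"twist": -0.85},
    {"gripper": 1,"dx": 0,"dy": 0,"dz": 0,"twist": -0.85},
    {"gripper": 1,"dx": 0,"dy": 0,"dz": 0,"twist": -0.85},
    {"gripper": 1,"dx": 0,"dy": 0,"dz": 0,"twist": -0.77},
    {"gripper": 1,"dx": 0,"dy": 0,"dz": 0,"twist": 0},
    {"gripper": 1,"dx": 0,"dy": 0,"dz": 0,"twist": 0}
  ]
}}

```text
time: 23.85
position: [0.582, 0.1779, 0.0225]
tool_rot: [0.797, 1.42, -0.797]
force: [0.4, -0.0, -0.2]
opening: 0.0852
```

```bash
python3 - <<'E'
from h import *
go(*(O-.115*V-.035*U),.014); look("pics/s13.png")
p=cv2.imread("pics/s13.png")
P,_=imaging.snapshot("scene"); im=cv2.resize(P[190:270,400:480,::-1],None,fx=7,fy=7)
c=O-.048*V
for z,r in((.008,.029),(.083,.029),(.095,.022)):
    for a in np.arange(0,6.28,.1):
        u=(proj("scene",[c[0]+r*np.cos(a),c[1]+r*np.sin(a),z])-[400,190]+.5)*7; cv2.circle(im,tuple(int(x) for x in u),1,(0,255,0),-1)
cv2.imwrite("pics/s14.png",im)
E
```

```text
t 23.85 pos [0.582  0.1779 0.0225] yaw 31.36 F [ 0.37 -0.04 -0.18] need [ 0.34 -0.67 -1.84] rows>= 1.8
tool sx,sy -0.1497 -0.0003
```

View pics/s13.png

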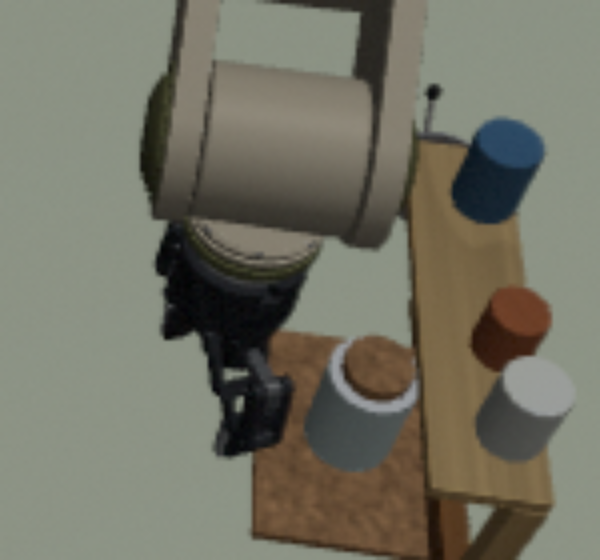

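View pics/s14.png

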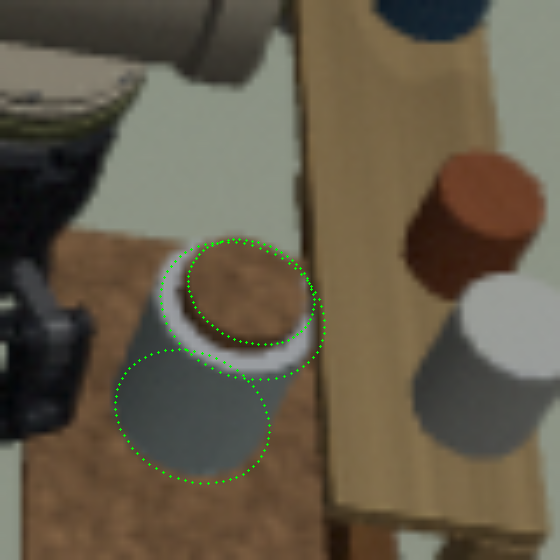

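The jar is upright at shelf x about -50 mm, near the middle. I shift sideways and come up behind it with one finger's edge.

Call:
{"op": "servo_tool", "data": {
  "increments": [
    {"gripper": 1,"dx": 0,"dy": -0.64,"dz": -0.3,"twist": 0},
    {"gripper": 1,"dx": 0.1,"dy": -0.63,"dz": -0.29,"twist": 0},
    {"gripper": 1,"dx": 0.12,"dy": 0.17,"dz": -0.36,"twist": 0},
    {"gripper": 1,"dx": 0.12,"dy": 0.17,"dz": -0.36,"twist": 0},
    {"gripper": 1,"dx": 0,"dy": 0.17,"dz": -0.36,"twist": 0},
    {"gripper": 1,"dx": 0,"dy": 0,"dz": 0,"twist": 0},
    {"gripper": 1,"dx": 0,"dy": 0,"dz": 0,"twist": 0}
  ]
}}

```text
time: 24.53
position: [0.5445, 0.2043, 0.0141]
tool_rot: [0.795, 1.42, -0.794]
force: [-0.2, 1.0, -0.1]
opening: 0.0857
```

```bash
python3 - <<'E'
from h import *
go(*(O-.092*V-.035*U),.014); look("pics/s15.png")
E
```

```text
t 24.53 pos [0.5445 0.2043 0.0141] yaw 31.56 F [-0.22  1.03 -0.11] need [ 0.    0.45 -0.99] rows>= 1.0
tool sx,sy -0.1198 -0.0347
```

View pics/s15.png

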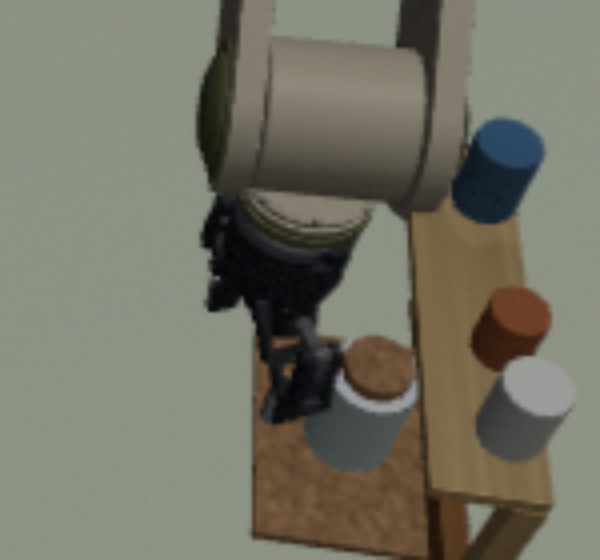

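Call:
{"op": "servo_tool", "data": {
  "increments": [
    {"gripper": 1,"dx": 0,"dy": 0.05,"dz": -0.11,"twist": 0},
    {"gripper": 1,"dx": 0,"dy": 0.05,"dz": -0.11,"twist": 0},
    {"gripper": 1,"dx": 0,"dy": 0.04,"dz": -0.09,"twist": 0},
    {"gripper": 1,"dx": 0,"dy": 0.04,"dz": -0.09,"twist": 0},
    {"gripper": 1,"dx": 0,"dy": 0.04,"dz": -0.09,"twist": 0},
    {"gripper": 1,"dx": 0,"dy": 0.04,"dz": -0.09,"twist": 0},
    {"gripper": 1,"dx": 0,"dy": 0.04,"dz": -0.09,"twist": 0},
    {"gripper": 1,"dx": 0,"dy": 0.04,"dz": -0.09,"twist": 0}
  ]
}}

```text
time: 25.25
position: [0.542, 0.2238, 0.0144]
tool_rot: [0.796, 1.419, -0.796]
force: [0.9, -6.9, 3.1]
opening: 0.0855
```

```bash
python3 - <<'E'
from h import *
go(*(O-.092*V-.035*U),.014); look("pics/s16.png")
E
```

```text
t 25.25 pos [0.542  0.2238 0.0144] yaw 31.47 F [ 0.94 -6.88  3.07] need [ 0.02  0.13 -0.28] rows>= 0.3
tool sx,sy -0.0992 -0.035
```

View pics/s16.png

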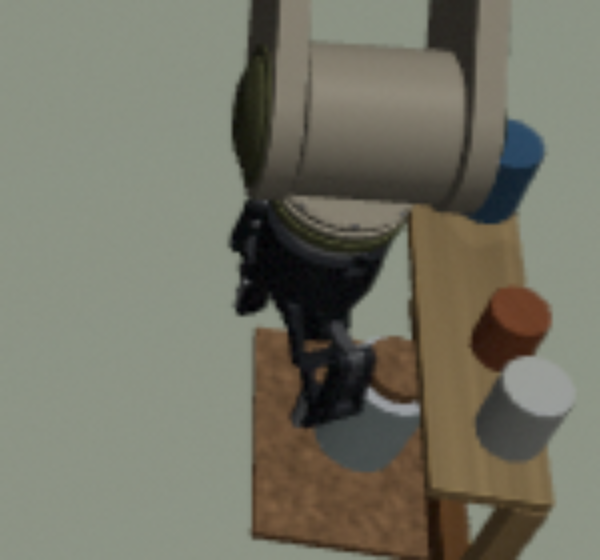

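```bash
cat >> h.py <<'E'
def over(f,sx,sy=-.001):
    P,_=imaging.snapshot("scene"); im=cv2.resize(P[190:270,400:480,::-1],None,fx=7,fy=7); c=O+sx*V+sy*U
    for z,r in((.008,.029),(.083,.029),(.095,.022)):
        for a in np.arange(0,6.28,.1):
            u=(proj("scene",[c[0]+r*np.cos(a),c[1]+r*np.sin(a),z])-[400,190]+.5)*7; cv2.circle(im,tuple(int(x) for x in u),1,(0,255,0),-1)
    cv2.imwrite(f,im)
E
python3 -c "
from h import *
over('pics/s17.png',-.041); print(env.get_obs()['force'])"
```

```text
[ 2.21995801 -5.62861404  0.55637565]
```

View pics/s17.png

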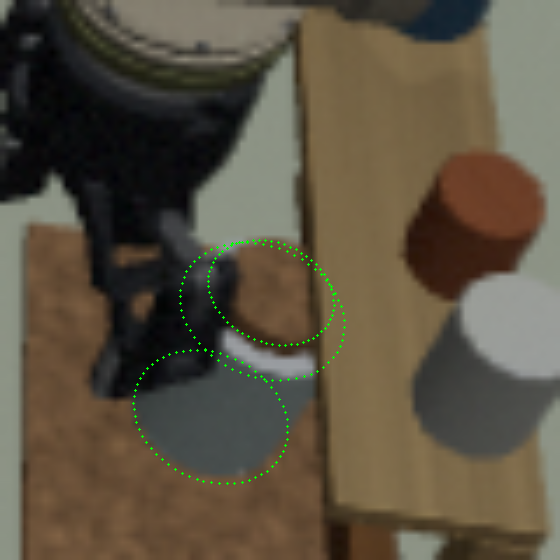

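The jar is still upright and sliding, at about -42 mm. I go on carefully.

Call:
{"op": "servo_tool", "data": {
  "increments": [
    {"gripper": 1,"dx": 0,"dy": 0.04,"dz": -0.08,"twist": 0},
    {"gripper": 1,"dx": 0,"dy": 0.04,"dz": -0.08,"twist": 0},
    {"gripper": 1,"dx": 0,"dy": 0.04,"dz": -0.08,"twist": 0},
    {"gripper": 1,"dx": 0,"dy": 0.04,"dz": -0.08,"twist": 0}
  ]
}}

```text
time: 25.68
position: [0.5412, 0.2327, 0.0143]
tool_rot: [0.796, 1.419, -0.796]
force: [1.0, -6.6, 2.8]
opening: 0.0857
```

```bash
python3 - <<'E'
from h import *
go(*(O-.086*V-.035*U),.014); look("pics/s18.png")
E
```

```text
t 25.68 pos [0.5412 0.2327 0.0143] yaw 31.47 F [ 1.01 -6.64  2.76] need [ 0.01  0.07 -0.18] rows>= 0.2
tool sx,sy -0.0903 -0.0348
```

View pics/s18.png

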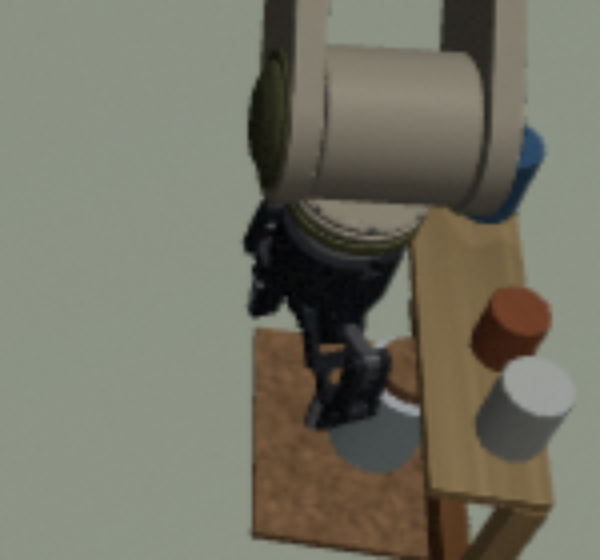

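Call:
{"op": "servo_tool", "data": {
  "increments": [
    {"gripper": 1,"dx": 0,"dy": 0.02,"dz": -0.04,"twist": 0},
    {"gripper": 1,"dx": 0,"dy": 0.02,"dz": -0.04,"twist": 0},
    {"gripper": 1,"dx": 0,"dy": 0,"dz": 0,"twist": 0}
  ]
}}

```text
time: 25.98
position: [0.541, 0.235, 0.0143]
tool_rot: [0.796, 1.419, -0.795]
force: [1.8, -5.7, 2.1]
opening: 0.0854
```

Call:
{"op": "servo_tool", "data": {
  "increments": [
    {"gripper": 1,"dx": 0,"dy": 0.02,"dz": -0.04,"twist": 0},
    {"gripper": 1,"dx": 0,"dy": 0,"dz": 0,"twist": 0}
  ]
}}

```text
time: 26.15
position: [0.5409, 0.236, 0.0144]
tool_rot: [0.796, 1.419, -0.796]
force: [2.2, -5.1, 2.8]
opening: 0.0858
```

```bash
python3 - <<'E'
from h import *
go(*(O-.085*V-.035*U),.014); over("pics/s19.png",-.031)
E
```

```text
t 26.15 pos [0.5409 0.236  0.0144] yaw 31.47 F [ 2.22 -5.08  2.84] need [ 0.01  0.03 -0.09] rows>= 0.1
```

View pics/s19.png

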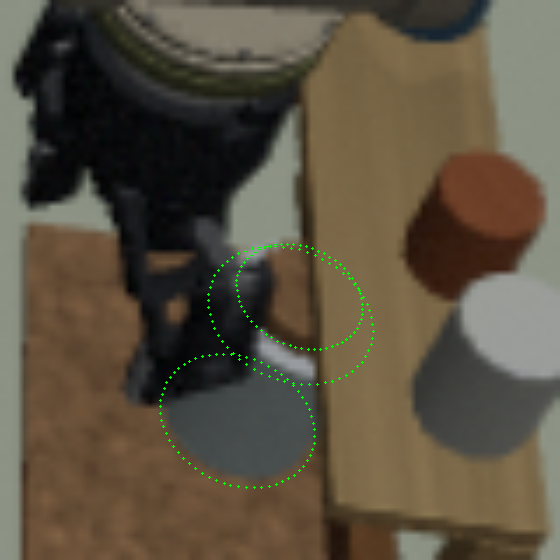

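Call:
{"op": "servo_tool", "data": {
  "increments": [
    {"gripper": 1,"dx": 0,"dy": 0.02,"dz": -0.04,"twist": 0},
    {"gripper": 1,"dx": 0,"dy": 0,"dz": 0,"twist": 0}
  ]
}}

```text
time: 26.37
position: [0.5412, 0.2365, 0.0145]
tool_rot: [0.796, 1.418, -0.796]
force: [1.5, -9.1, 3.4]
opening: 0.0852
```

Call:
{"op": "servo_tool", "data": {
  "increments": [
    {"gripper": 1,"dx": 0,"dy": 0.02,"dz": -0.04,"twist": 0},
    {"gripper": 1,"dx": 0,"dy": 0,"dz": 0,"twist": 0}
  ]
}}

```text
time: 26.53
position: [0.5414, 0.2369, 0.0147]
tool_rot: [0.795, 1.417, -0.797]
force: [3.8, -13.8, 4.8]
opening: 0.0856
```

The force rose from 5 to 14 N while the motion stalled, so the jar should be against the rail. I back off and check without the arm in the way.

Call:
{"op": "servo_tool", "data": {
  "increments": [
    {"gripper": 1,"dx": 0,"dy": -0.05,"dz": 0.1,"twist": 0},
    {"gripper": 1,"dx": 0,"dy": -0.2,"dz": 0.43,"twist": 0},
    {"gripper": 1,"dx": 0,"dy": -0.4,"dz": 0.86,"twist": 0},
    {"gripper": 1,"dx": 0,"dy": -0.4,"dz": 0.86,"twist": 0},
    {"gripper": 1,"dx": -0.6,"dy": -0.4,"dz": 0.86,"twist": 0},
    {"gripper": 1,"dx": -0.9,"dy": -0.3,"dz": 0.6,"twist": 0},
    {"gripper": 1,"dx": -0.9,"dy": 0,"dz": 0,"twist": 0},
    {"gripper": 1,"dx": -0.9,"dy": 0,"dz": 0,"twist": 0},
    {"gripper": 1,"dx": -0.9,"dy": 0,"dz": 0,"twist": 0},
    {"gripper": 1,"dx": -0.5,"dy": 0,"dz": 0,"twist": 0},
    {"gripper": 1,"dx": 0,"dy": 0,"dz": 0,"twist": 0},
    {"gripper": 1,"dx": 0,"dy": 0,"dz": 0,"twist": 0}
  ]
}}

```text
time: 27.53
position: [0.5512, 0.1366, 0.1313]
tool_rot: [0.796, 1.42, -0.795]
force: [-0.1, -0.0, -0.2]
opening: 0.085
```

```bash
python3 - <<'E'
from h import *
go(*(O-.2*V),.14); over("pics/s20.png",-.029,-.001)
q,_=imaging.snapshot("top"); cv2.imwrite("pics/t20.png",cv2.resize(q[100:260,150:500,::-1],None,fx=2.2,fy=2.2))
E
```

```text
t 27.53 pos [0.5512 0.1366 0.1313] yaw 31.51 F [-0.14 -0.   -0.2 ] need [-0.35  1.07  1.06] rows>= 1.1
```

View pics/s20.png

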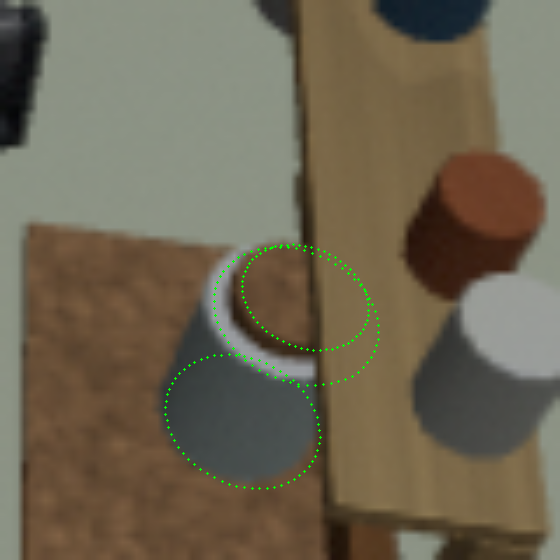

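View pics/t20.png

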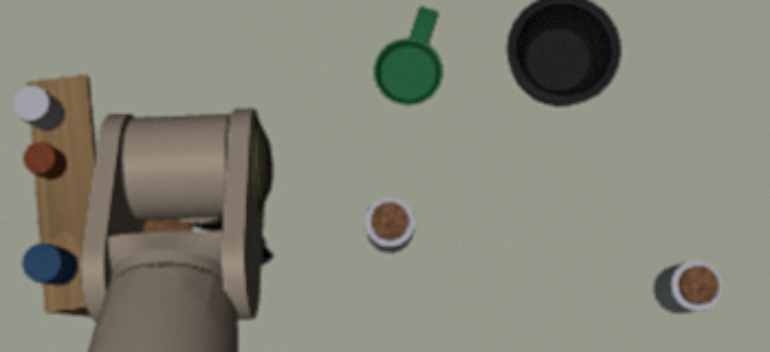

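Call:
{"op": "servo_tool", "data": {
  "increments": [
    {"gripper": 1,"dx": -0.9,"dy": -0.5,"dz": 0.3,"twist": 0},
    {"gripper": 1,"dx": -0.9,"dy": -0.9,"dz": 0.3,"twist": 0},
    {"gripper": 1,"dx": -0.5,"dy": -0.9,"dz": 0.3,"twist": 0},
    {"gripper": 1,"dx": 0,"dy": -0.9,"dz": 0.3,"twist": 0},
    {"gripper": 1,"dx": 0,"dy": -0.9,"dz": 0.3,"twist": 0},
    {"gripper": 1,"dx": 0,"dy": -0.9,"dz": 0.3,"twist": 0},
    {"gripper": 1,"dx": 0,"dy": -0.5,"dz": 0.3,"twist": 0},
    {"gripper": 1,"dx": 0,"dy": 0,"dz": 0,"twist": 0},
    {"gripper": 1,"dx": 0,"dy": 0,"dz": 0,"twist": 0}
  ]
}}

```text
time: 28.38
position: [0.4613, 0.0199, 0.1883]
tool_rot: [0.796, 1.421, -0.797]
force: [0.3, 0.4, -0.6]
opening: 0.0856
```

```bash
python3 - <<'E'
from h import *
q,_=imaging.snapshot("top"); im=cv2.resize(q[140:260,170:270,::-1],None,fx=5,fy=5)
for sx,sy in((-.029,-.001),(-.035,-.001)):
  c=O+sx*V+sy*U
  for a in np.arange(0,6.28,.05):
    u=(proj("top",[c[0]+.029*np.cos(a),c[1]+.029*np.sin(a),.083])-[170,140]+.5)*5; cv2.circle(im,tuple(int(x) for x in u),1,(0,255,0) if sx>-.03 else (0,0,255),-1)
cv2.imwrite("pics/t21.png",im)
E
```

```text
(no output)
```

View pics/t21.png

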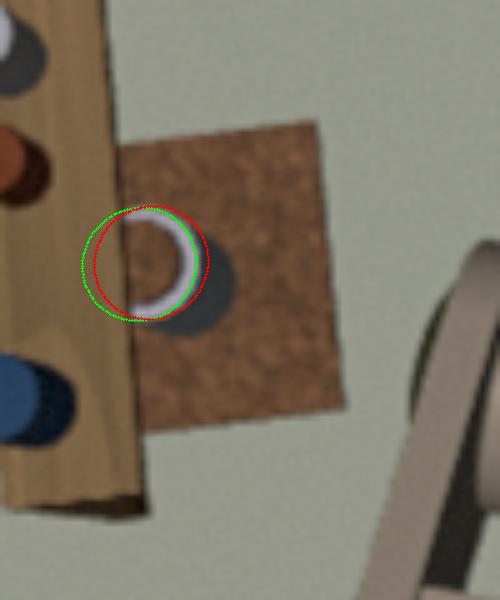

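The jar's rim matches the outline for x = -29 mm at mid-width, and nothing is touching it. I hand in.

```bash
python3 -c "
from bench import env
print(env.hand_in(), env.get_obs()['time'])"
```

```text
the job is handed in; nothing more can be done
the job is handed in; nothing more can be done
```

The heavy jar now stands upright on the cork mat against the stop rail, near the middle of the shelf, and the job is handed in. Only the handing-in was confirmed, with no verdict, and the last robot time I read was 28.4 s.

- **Finding it:** I lifted the near jar (about 2.3 N, light) and set it back. Then I lifted the middle jar (about 7.5 N, heavy). I never touched the far jar.
- **Placing it:** I stood the heavy jar on the front of the mat. I then pushed it in low with the fingertips and finished with one finger's edge.
- **What went wrong:** my first push was too high and tipped the jar by roughly 15–20°. I backed off and it righted itself in place, then I changed to the low push.

Last checks:
- **Position:** the top view puts the jar's rim on the outline for x ≈ -29 mm, near mid-width. The scene view suggests about -30 mm.
- **Rail contact:** the push force rose from 5 to 14 N as motion stalled. That fits the jar meeting the rail, though I could not fully rule out the gripper touching the board.
- **Other things:** after the near jar was set back, both light jars' corks were within 0.2 px of their starting places. In later pictures they, the molcajete and the spoon rest look unmoved. The egg ring looked unmoved in earlier views but was not checked at the end.
- **Robot:** it is clear of everything.

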